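# Load two sample racks into the sprung rack feeder

## Robot

A 7-joint arm with a two-finger parallel gripper is mounted at the origin on a cart in front of the work surface, level with it; the furniture and walls round the work are solid. World frame = base frame: x ahead of the robot, y to its left, z up, the work surface at z = 0. Lengths are in mm, angles in rad, forces in N, time in s.
With the tool pointing down it reaches from about 400 to 850 mm from the base axis. Payload 10.4 kg.
Tool frame: the origin (TCP) lies at the centre of the arm's flange, where the gripper is bolted on; the fingertips stand 182 mm ahead of it and the grasp point (between the pads) lies 164 mm ahead of it; z points along the fingers, y is the direction in which the jaws open and shut (so a half turn about z gives the same grasp; the last joint's range is limited). The gripper opens to 87 mm and grips with 3 to 60 N. Pads are 19 mm wide; open, the fingers measure 117 mm over their backs; the gripper's body (75 mm by 190 mm) begins 51 mm behind the grasp point.
Start: joints at [-1.206, 0.332, -0.065, 1.46, 0.022, 1.35, -0.088], TCP at [236.332, 578.601, 404.776] pointing down, gripper open.
Joint ranges: [-2.6, 2.6], [-0.5, 2.12], [-1.47, 1.34], [0.16, 2.42], [-1.27, 4.41], [0.06, 2.06], [-2.6, 2.6]. Speed limits (rad/s): [2.22, 2.22, 2.79, 2.79, 3.14, 3.14, 3.14].

## Interface

Orientations are given as a rotation vector (axis times angle).
In Python, from rig import observe, read_camera, finish_job gives the robot as it stands.
- The arm moves only by the tool jog_arm, never from a script. Its argument "series" is a list of rows, each an object of numbers: "dx", "dy", "dz": the shift along the tool's x, y, z in units of 30 mm (1.0 is 30 mm); "wx", "wy", "wz": the turn, a rotation vector about the tool's x, y, z in units of pi rad (1.0 is pi rad); "jaw": the closure, from 0 (fully open) to 1 (shut). In form: [{"dx": .., "dy": .., "dz": .., "wx": .., "wy": .., "wz": .., "jaw": ..}, ...]. A call has 1 to 10 rows; each row shifts and turns the pose as measured when the row begins, along the tool's axes as they then stand; what a row does not reach is not made up. A row lasts 1/8 s, in which the tool goes at most 62.5 mm and 10.7 degrees, less where a joint would pass 70% of its speed; a pose out of reach is approached as far as the arm can. A call with a number of a shift or a turn outside -1 to 1 is refused whole. A call with a gripper value outside its range is refused whole. The fingers move at their own pace and stop on an object; "squeeze" is the grip in N (left out, the last holds). Time passes only in rows, so rows that do not move let the fingers close. It gives the time, the measured TCP pose, the force and the opening at its end, in the units of the state.
- observe(): the state, without advancing time (a new reading comes with each control period).
- read_camera(name): name is "scene" or "top"; returns a dict with "frame" (384x512x3 uint8, red, green, blue), "camera_matrix" (3x3 intrinsics, pixels), "k1" (the pictures are not rectified: a ray, as slopes to the right and down, at radius r is drawn at 1 + k1 r^2 times it, then the intrinsics apply), "T" (4x4, takes a point from camera to world coordinates). Camera axes: x right, y up, looking along -z (the intrinsics and any distortion apply to the point x, -y, -z); pixel columns grow to the right and rows downward; lengths in mm; the calibration is good to about 2 mm. A picture is of the moment at which its call begins. There is no depth.
- finish_job(): hands the job in, once; it reports no verdict.
The state is a dict: "t": time; "joint_pos": joint angles; "joint_velocities": joint speeds; "tau": joint torques, N m; "eef_pos": TCP position; "ee_rot": TCP orientation; "contact_force": force on the tool from outside, world axes, zero at the start; "wrist_torque": the same for the moment, N m; "gripper_width": finger opening in mm.
Only numpy, scipy, OpenCV 4.12 (cv2) and the standard library are available. Lean on these libraries where they do the work, as an engineer would, in place of code of your own. Each camera call takes 0.05 s, during which the arm holds its last target.

## Task

Load the rack feeder: draw its sprung follower back by the black knob until you feel its hidden stop, without straining against it, swing the lever outward so that it stays parked by itself, and set both tube racks upright in the lane, in either order. Then free the lever, stand it upright again and ease the follower forward, without letting it snap, until it holds both racks closed up against the front stop; let go of everything and leave the other things on the desk alone.

Things in the scene. Friction and masses are not known exactly. Their poses are not given: they have to be found in the camera images.
- feeder: rack feeder fixed to the desk: grey base plate, open-topped lane, white spring housing beside it. Origin: on the desk, under mid-lane at the front stop's face. +y: pull-back direction, along the lane; +x: from the housing across the lane. Lane x -55 to +55, floor 8 mm up, side walls 36 (flared lips to 43), front stop 32, scanner head before it 30 mm high; housing x -104 to -66, y -6 to 168, 63 high
- follower (a joint): sprung slide, m: clear lane length from front stop to follower face; 0 = home, as found; grows to the feeder's +y. Spring 4.5 N at 0, plus 0.45 N per 10 mm, plus drag 10 N per m/s. A hidden stop, set anywhere from 87 to 123 mm, is felt as a buffer of 5 N/mm on top of the spring; over 18 N on the buffer strains it. Loaded, each rack takes up 22 mm
- lever (a joint): hinge of the lever on the pull rod's end, rad: 0 upright (as found, end of travel), up to 0.75 as the knob swings out and down to the feeder's -x. Swings past 0.2 only at the hidden notch, within 3.5 mm either side of where the buffer is first felt. Swung out past 0.45 and let go, it parks there (springs 3 to 7 mm forward first); to free it, draw back 4 mm and swing it upright. Slight friction
- knob (a point): middle of the black knob, a round grip 18 mm thick, 32 mm long, along the lever, 45 mm from the lever's axis, which runs along the feeder's y at x -85, 36 mm above the desk. Follower home, lever upright: x -85, y +200, 81 mm high, 23 mm clear of the housing's end. Moves along +y with the follower
- follower_face (a point): middle of the follower's face that bears on the racks, 22.5 mm above the desk. The plate is 12 mm thick along y and 36 mm high; its bracket, at feeder x -70 to -28, is 48 mm high
- rack_a: grey sample rack for five tubes: 106 mm along its x, 22 mm thick along its y, 62 mm high, with four capped tubes fixed in it reaching 89 mm; about 0.15 kg. Origin: middle of its underside. Take it across its 22 mm, at 45 to 58 mm height; it stands in the lane with its x along the feeder's x, either way round
- rack_b: another rack of the same kind and size with the same number of tubes; origin in the middle of its underside
- coverslip_box: small square box, 35 x 35 x 21 mm, bystander; origin in the middle of its underside
- oil_bottle: small bottle with a screw cap, 30 mm across, 66 mm high, bystander; origin in the middle of its underside
- the_hand_tally: hand tally counter lying on the desk, 86 x 54 x 22 mm, bystander; origin in the middle of its underside

How it is judged (in metres and radians):
On the way, in this order (a step that is already met when the one before it is completed fails the run):
1. the follower is drawn back and parked by the swung-out lever, with nothing holding it (value of joint follower above 0.07 m and value of joint lever above 0.35 rad and contact force between the fingers and lever below 0.05 N), for 0.3 s.
2. both racks stand upright on the lane floor, let go, the follower still parked (value of joint follower above 0.07 m and value of joint lever above 0.35 rad and x of rack_a in the frame of feeder between -0.006 and 0.006 m and y of rack_a in the frame of feeder between 0.007 and 0.115 m and z of each of rack_a, rack_b in the frame of feeder below 0.0115 m and angle between each of rack_a, rack_b's own z axis and vertical below 0.08 rad and x of rack_b in the frame of feeder between -0.006 and 0.006 m and y of rack_b in the frame of feeder between 0.007 and 0.115 m and contact force between the fingers and rack_a below 0.05 N and contact force between the fingers and rack_b below 0.05 N), for 0.2 s.
At the end, for the whole second after the job is handed in: Both racks stand upright on the lane floor (within 3 degrees, centred to 6 mm across the lane), closed up between the front stop and the follower, whose face stands 44 mm from the stop (41 to 47.5 mm); the lever stands upright (under 0.25 rad); all at rest and released (value of joint follower between 0.041 and 0.0475 m and value of joint lever below 0.25 rad and x of rack_a in the frame of feeder between -0.006 and 0.006 m and y of rack_a in the frame of feeder between 0.007 and 0.038 m and z of each of rack_a, rack_b in the frame of feeder below 0.0105 m and angle between each of rack_a, rack_b's own z axis and vertical below 0.05 rad and linear speed of each of rack_a, rack_b below 0.02 m/s and x of rack_b in the frame of feeder between -0.006 and 0.006 m and y of rack_b in the frame of feeder between 0.007 and 0.038 m); the robot touches nothing.
It fails at once if the follower is let snap forward (faster than 0.4 m/s while closing) (velocity of joint follower below -0.4 m/s and value of joint follower below 0.075 m).
It fails at once if a rack is tipped over (more than 45 degrees) (angle between any of rack_a, rack_b's own z axis and vertical above 0.8 rad).
It fails at once if a bystander is moved more than 30 mm (distance of any of coverslip_box, oil_bottle, the_hand_tally from where it was at the start of the episode above 0.03 m).
It fails at once if the hidden stop's buffer is strained (pressed with over 18 N) (contact force between pad and anything else above 18 N).
It also fails if it takes over 72 s, if anything falls off the work surface, if the arm or the gripper's body presses on something with over 40 N, if the wrist force passes 120 N, or if a joint passes its speed limit or range.

## Working session

There is one attempt and no reset: what is moved stays moved. The work goes in short steps, Python scripts to look and compute and a tool call to move; the robot and the scene stay as the last step left them, time stands still between calls to the robot, and variables do not carry over. Pictures are saved under pics/ and viewed, and the job is handed in when it is done.

Besides the shell and the picture viewer there is one more tool, called after ">>>" as name(argument=value, ...), one argument or row to a line, values as JSON. jog_arm: Moves the arm, as the interface text tells. Its arguments: {"type":"object","properties":{"series":{"type":"array"},"squeeze":{"type":"number"}},"required":["series"]}

```bash
ls; mkdir -p pics
python3 - <<'E'
from rig import observe, read_camera
import cv2
print(observe())
for n in("scene","top"):
    c=read_camera(n); cv2.imwrite(f"pics/{n}0.png",c["frame"][:,:,::-1]); print(n,c["camera_matrix"],c["k1"],c["T"])
E
```

```text
pics
{'t': 0.0, 'joint_pos': array([-1.20561393,  0.33287033, -0.06469045,  1.46093873,  0.02157344,
        1.34991168, -0.0884859 ]), 'joint_velocities': array([-1.44733093e-04, -1.89003597e-03,  5.71587291e-04, -2.45370871e-04,
       -2.81599030e-04, -8.64170730e-04,  1.97105603e-05]), 'tau': array([-2.68146387e-04, -6.23242164e+01,  2.46457115e-02, -3.89919555e+01,
       -6.13268302e-02,  3.92669009e-02,  1.19768747e-04]), 'eef_pos': array([236.28111051, 578.47452321, 403.95592915]), 'ee_rot': array([-6.05241710e-01, -3.08250230e+00,  2.22237431e-03]), 'contact_force': array([-0.35278898, -0.18130957, -0.62976761]), 'wrist_torque': array([-0.06683234, -0.05852999,  0.0219609 ]), 'gripper_width': 86.99792242963674}
scene [[389.87384627   0.         255.15378478]
 [  0.         389.87384627 192.8002655 ]
 [  0.           0.           1.        ]] -0.1277111223388495 [[ 8.82446021e-01  2.83522761e-01 -3.75371635e-01  1.43935851e+02]
 [-4.69838933e-01  4.91775889e-01 -7.33081067e-01 -8.07049521e+02]
 [-2.32464486e-02  8.23268680e-01  5.67175708e-01  7.29989661e+02]
 [ 0.00000000e+00  0.00000000e+00  0.00000000e+00  1.00000000e+00]]
top [[453.4611257    0.         252.38353929]
 [  0.         453.4611257  189.04168273]
 [  0.           0.           1.        ]] -0.12689139151467485 [[ 2.47976721e-02  9.87346210e-01 -1.56628661e-01  3.81666370e+02]
 [-9.99261043e-01  2.90834534e-02  2.51300733e-02  5.51225895e+01]
 [ 2.93673850e-02  1.55889752e-01  9.87337805e-01  1.42209759e+03]
 [ 0.00000000e+00  0.00000000e+00  0.00000000e+00  1.00000000e+00]]
```

View pics/scene0.png

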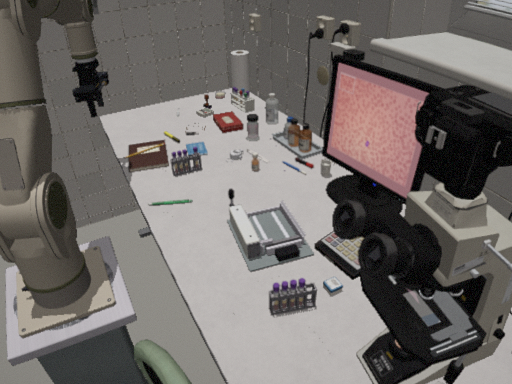

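View pics/top0.png

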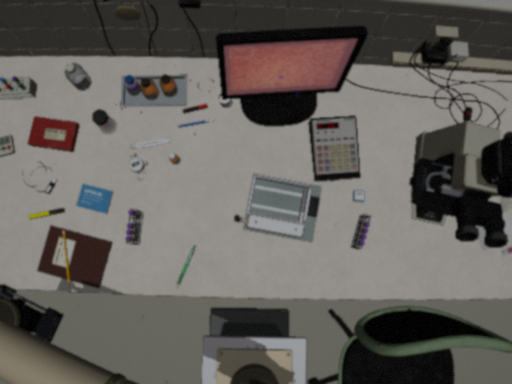

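```bash
cat > h.py <<'E'
import numpy as np, cv2
from rig import observe, read_camera
from scipy.spatial.transform import Rotation as R
def dist(c): return np.array([c["k1"],0,0,0,0.])
def proj(c,P):
    P=np.atleast_2d(np.asarray(P,float)); T=c["T"]
    q=(P-T[:3,3])@T[:3,:3]; q=q*[1,-1,-1]
    return cv2.projectPoints(q.reshape(-1,1,3),np.zeros(3),np.zeros(3),c["camera_matrix"],dist(c))[0].reshape(-1,2)
def ray(c,uv):
    uv=np.asarray(uv,float).reshape(-1,1,2)
    s=cv2.undistortPoints(uv,c["camera_matrix"],dist(c)).reshape(-1,2)
    d=np.c_[s[:,0],-s[:,1],-np.ones(len(s))]@c["T"][:3,:3].T
    return c["T"][:3,3],d
def onz(c,uv,z):
    o,d=ray(c,uv); return o+d*((z-o[2])/d[:,2])[:,None]
def tri(cs,uvs):
    A=np.zeros((3,3));b=np.zeros(3)
    for c,uv in zip(cs,uvs):
        o,d=ray(c,uv);d=d[0]/np.linalg.norm(d[0]);M=np.eye(3)-np.outer(d,d);A+=M;b+=M@o
    return np.linalg.solve(A,b)
def crop(c,name,u0,v0,w,h,s):
    im=c["frame"][v0:v0+h,u0:u0+w,::-1]
    im=cv2.resize(np.ascontiguousarray(im),None,fx=s,fy=s,interpolation=cv2.INTER_CUBIC)
    for k in range(0,w,10): cv2.putText(im,str(u0+k),(k*s,8),0,.3,(0,0,255),1); cv2.line(im,(k*s,10),(k*s,14),(0,0,255),1)
    for k in range(0,h,10): cv2.putText(im,str(v0+k),(0,k*s+4),0,.3,(0,0,255),1)
    cv2.imwrite(f"pics/{name}.png",im)
E
python3 - <<'E'
from h import *
t=read_camera("top"); s=read_camera("scene")
crop(t,"t1",228,165,100,80,8); crop(s,"s1",220,180,100,90,6)
crop(t,"t2",340,180,50,75,8); crop(s,"s2",260,270,90,50,8)
crop(t,"t3",110,145,80,105,5); crop(s,"s3",160,140,110,60,7)
E
```

```text
(no output)
```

View pics/t1.png

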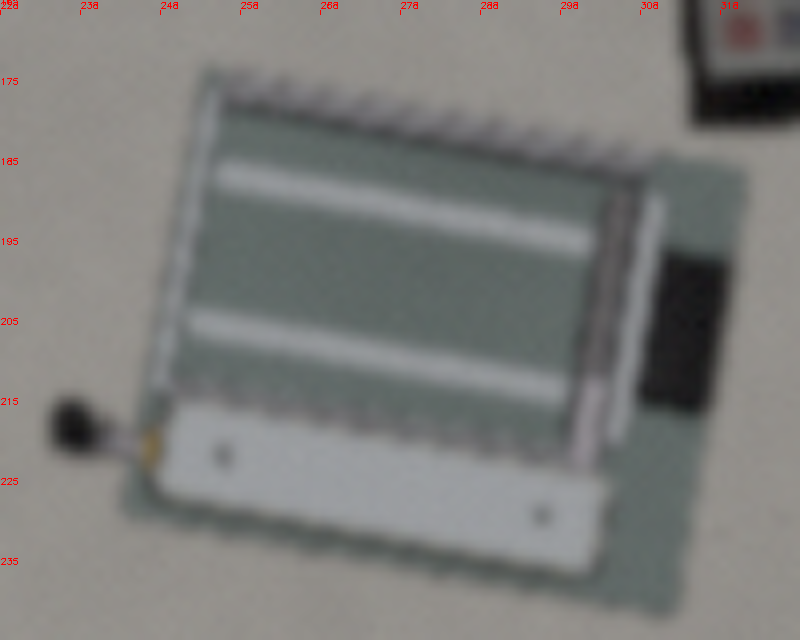

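View pics/s1.png

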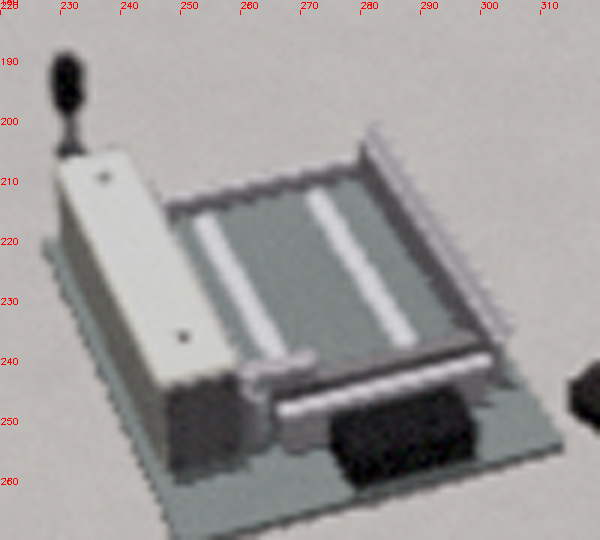

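View pics/t2.png

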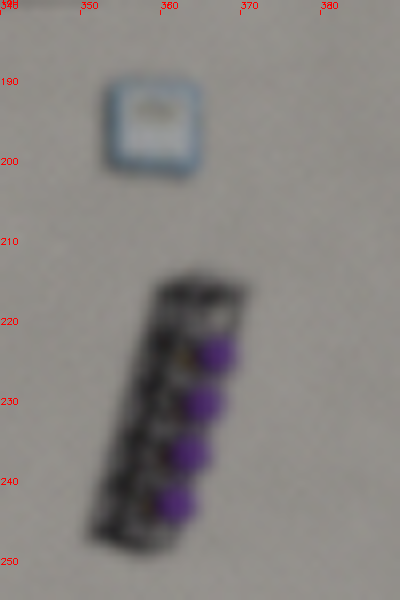

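View pics/s2.png

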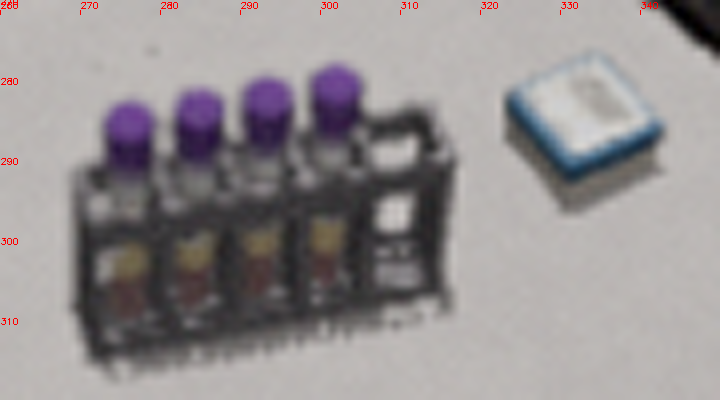

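View pics/t3.png

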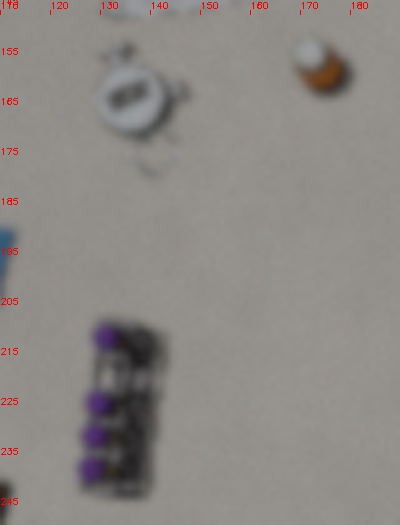

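View pics/s3.png

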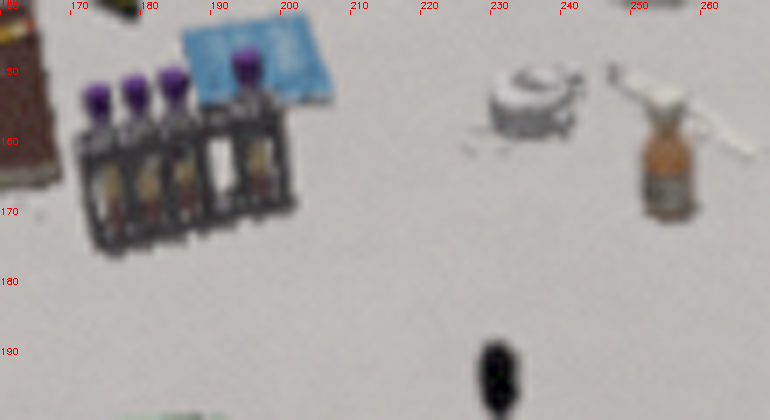

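```bash
cat > m1.py <<'E'
from h import *
from scipy.optimize import least_squares
t=read_camera("top"); s=read_camera("scene")
def up(X,s,o): return (np.array(X,float)+.5)/s-.5+np.array(o)
M=np.array([[-66,168,63],[-104,168,63],[-104,-6,63],[-66,-6,63],[-85,200,81]],float)
T=up([[170,400],[160,492],[590,572],[608,480],[73,426]],8,[228,165])
S=up([[125,150],[58,168],[165,385],[240,362],[67,83]],6,[220,180])
def W(p): 
    r=R.from_euler('z',p[2]).as_matrix(); return M@r.T+[p[0],p[1],0]
f=lambda p:np.r_[(proj(t,W(p))-T).ravel(),(proj(s,W(p))-S).ravel()]
r=least_squares(f,[500,0,0]); print(r.x); print(r.fun.reshape(-1,2).round(2))
for c,A in((t,T),(s,S)):
    g=least_squares(lambda p:(proj(c,W(p))-A).ravel(),r.x); print(g.x)
print("tri knob",tri([t,s],[T[4],S[4]]))
def caps(c):
    h=cv2.cvtColor(c["frame"],cv2.COLOR_RGB2HSV); m=cv2.inRange(h,(120,80,30),(155,255,255))
    n,l,st,ce=cv2.connectedComponentsWithStats(m)
    return [(ce[i].round(1).tolist(),int(st[i,4])) for i in range(1,n) if st[i,4]>8]
print(caps(t));print(caps(s))
E
python3 m1.py
```

```text
[ 5.61441780e+02 -1.46068293e+02 -1.56123037e-01]
[[-0.24 -1.05]
 [-1.28 -0.15]
 [ 1.91  0.33]
 [ 1.73 -0.59]
 [ 0.24 -0.62]
 [-0.35 -1.44]
 [-1.75 -1.67]
 [-0.95  0.24]
 [ 0.63  0.57]
 [-0.37  0.13]]
[ 5.60456991e+02 -1.44541861e+02 -1.53841994e-01]
[ 5.61685394e+02 -1.48341522e+02 -1.59924152e-01]
tri knob [508.16761839  64.86676979  81.19328105]
[([14.5, 78.2], 10), ([133.3, 87.8], 30), ([130.9, 212.3], 18), ([366.5, 223.9], 15), ([129.9, 225.4], 17), ([364.5, 230.0], 16), ([128.8, 231.7], 16), ([363.0, 236.4], 17), ([128.0, 238.5], 16), ([361.1, 242.4], 17)]
[([234.6, 88.8], 12), ([194.9, 148.9], 16), ([179.0, 153.0], 13), ([184.2, 151.3], 10), ([173.6, 153.8], 9), ([301.6, 282.1], 40), ([292.9, 283.8], 39), ([275.9, 286.8], 40), ([284.3, 285.3], 39)]
```

```bash
cat > m2.py <<'E'
from h import *
t=read_camera("top"); s=read_camera("scene")
def up(X,s,o): return (np.array(X,float)+.5)/s-.5+np.array(o)
def yaw(c,A,B,z,sc,o,n):
    P=onz(c,up([A,B],sc,o),z); d=P[0]-P[1]; print(n,P.round(1)[:,:2].tolist(),"yaw",np.arctan2(-d[0],d[1]).round(4), "len",np.linalg.norm(d).round(1))
o=[228,165]
yaw(t,(160,492),(590,572),63,8,o,"hous outer")
yaw(t,(170,400),(608,480),63,8,o,"hous inner")
yaw(t,(218,175),(595,240),9,8,o,"strip far")
yaw(t,(188,323),(572,390),9,8,o,"strip near")
yaw(t,(205,75),(745,170),3,8,o,"base far?")
yaw(t,(130,510),(675,612),2,8,o,"base near")
yaw(s,(58,168),(165,385),63,6,[220,180],"s hous outer")
yaw(s,(125,150),(240,362),63,6,[220,180],"s hous inner")
yaw(s,(203,218),(270,352),9,6,[220,180],"s strip near")
yaw(s,(315,195),(405,345),9,6,[220,180],"s strip far")
yaw(s,(48,245),(175,540),3,6,[220,180],"s base near")
# caps
import itertools
A=[[366.5,223.9],[364.5,230],[363,236.4],[361.1,242.4]]; As=[[301.6,282.1],[292.9,283.8],[284.3,285.3],[275.9,286.8]]
B=[[130.9,212.3],[129.9,225.4],[128.8,231.7],[128,238.5]]; Bs=[[194.9,148.9],[184.2,151.3],[179,153],[173.6,153.8]]
for n,X,Y in(("near(-y)",A,As),("far(+y)",B,Bs)):
    P=np.array([tri([t,s],[a,b]) for a,b in zip(X,Y)]); print(n);print(P.round(1)); 
    print(" top@85",onz(t,X,85)[:,:2].round(1).tolist()); print(" sc@80",onz(s,Y,80)[:,:2].round(1).tolist())
# rack corners on top view z=62: 
def pt(c,X,z,sc,o): return onz(c,up(X,sc,o),z)[:,:2].round(1).tolist()
print("rackA top corners",pt(t,[(158,288),(246,288),(90,538),(168,550)],62,8,[340,180]))
print("rackB top",pt(t,[(100,320),(165,333),(85,490),(150,497)],62,5,[110,145]))
print("rackA sc bottom front edge z0",pt(s,[(105,372),(448,310)],0,8,[260,270]))
print("rackB sc bottom",pt(s,[(98,253),(293,210)],0,7,[160,140]))
print("box",pt(t,[(152,128)],21,8,[340,180]),"bottle top",pt(t,[(312,52)],66,5,[110,145]),"tally",pt(t,[(135,100)],22,5,[110,145]), pt(s,[(532,100)],12,7,[160,140]))
E
python3 m2.py
```

```text
hous outer [[484.5, 32.2], [458.6, -130.0]] yaw -0.1582 len 164.3
hous inner [[519.2, 29.3], [493.4, -136.5]] yaw -0.1544 len 167.8
strip far [[614.4, 11.7], [592.8, -138.1]] yaw -0.1433 len 151.4
strip near [[555.2, 22.0], [532.9, -129.6]] yaw -0.146 len 153.2
base far? [[655.6, 17.6], [623.7, -199.1]] yaw -0.1462 len 219.1
base near [[481.7, 42.7], [447.2, -172.1]] yaw -0.1596 len 217.6
s hous outer [[485.8, 26.2], [460.3, -136.2]] yaw -0.1559 len 164.4
s hous inner [[520.1, 23.3], [495.0, -139.0]] yaw -0.1539 len 164.2
s strip near [[559.1, 19.4], [538.9, -85.7]] yaw -0.19 len 107.0
s strip far [[617.2, 8.0], [595.9, -112.5]] yaw -0.1745 len 122.3
s base near [[485.1, 45.3], [447.5, -166.0]] yaw -0.1762 len 214.6
near(-y)
[[ 499.  -325.5   80. ]
 [ 480.4 -319.4   78.8]
 [ 461.1 -314.4   79.7]
 [ 443.1 -308.6   79.1]]
 top@85 [[498.0, -323.8], [479.6, -317.5], [460.4, -312.8], [442.4, -306.9]]
 sc@80 [[499.6, -325.7], [480.2, -320.4], [461.4, -314.7], [443.2, -309.4]]
far(+y)
[[515.  380.2  82. ]
 [475.5 380.5  83.3]
 [456.9 383.4  80.5]
 [437.  384.   82.6]]
 top@85 [[513.3, 379.8], [474.4, 380.4], [455.7, 382.6], [435.6, 383.7]]
 sc@80 [[517.6, 383.5], [478.3, 386.4], [458.1, 384.0], [439.6, 388.4]]
rackA top corners [[525.1, -308.1], [525.9, -342.6], [429.5, -281.3], [425.6, -311.3]]
rackB top [[526.7, 390.1], [520.0, 350.0], [424.1, 392.9], [421.3, 353.4]]
rackA sc bottom front edge z0 [[428.8, -320.9], [526.5, -351.0]]
rackB sc bottom [[424.4, 377.7], [527.3, 366.3]]
box [[592.9, -317.3]] bottle top [[695.1, 269.5]] tally [[671.1, 387.1]] [[677.4, 389.4]]
```

```bash
cat >> h.py <<'E'
YF=-0.153; OF=np.array([561.8,-145.7,0])
RF=R.from_euler('z',YF).as_matrix()
def fw(p): return RF@np.asarray(p,float)+OF     # feeder->world
def wf(p): return RF.T@(np.asarray(p,float)-OF)
def Rt(yaw,tilt=0): # tool: x=-ex, y=ey, z=-ez of yaw frame, then tilt about tool y
    return R.from_euler('z',yaw).as_matrix()@np.diag([-1,1,-1.])@R.from_euler('y',tilt).as_matrix()
def rel(pt,yaw=YF,tilt=0,off=164):
    o=observe(); Rc=R.from_rotvec(o["ee_rot"]).as_matrix(); Rg=Rt(yaw,tilt)
    tcp=np.asarray(pt,float)-off*Rg[:,2]
    d=Rc.T@(tcp-o["eef_pos"])/30; w=R.from_matrix(Rc.T@Rg).as_rotvec()/np.pi
    print("t %.2f  d(30mm) %s  w(pi) %s  width %.1f"%(o["t"],d.round(3),w.round(4),o["gripper_width"]))
def st(r=None):
    o=observe(); Rc=R.from_rotvec(o["ee_rot"]).as_matrix(); g=o["eef_pos"]+164*Rc[:,2]
    print("t %.2f grasp world %s feeder %s  F feeder %s w %.1f"%(o["t"],g.round(1),wf(g).round(1),(RF.T@o["contact_force"]).round(2),o["gripper_width"]))
E
python3 -c "
from h import *
st(); rel([508.2,64.9,150])"
```

```text
t 0.40 grasp world [236.3 578.6 240.7] feeder [-432.1  666.2  240.7]  F feeder [ 0.52  0.73 -0.11] w 87.2
t 0.40  d(30mm) [-14.865 -12.424   3.024]  w(pi) [-0.     -0.     -0.0747]  width 87.2
```

>>> jog_arm(
  series=[
    {"wz":-0.0375},
    {"wz":-0.0375},
    {"dx":-0.5,"dy":-0.5},
    {"dx":-1,"dy":-0.9},
    {"dx":-1,"dy":-0.9},
    {"dx":-1,"dy":-0.9},
    {"dx":-1,"dy":-0.9},
    {"dx":-1,"dy":-0.9},
    {"dx":0,"dy":0},
  ],
  squeeze=30,
)

```text
schema error: expected keys dx, dy, dz, wx, wy, wz, jaw
```

```bash
python3 -c "
from h import *
st(); rel([508.2,64.9,150])"
```

```text
t 0.40 grasp world [236.3 578.6 240.7] feeder [-432.1  666.2  240.7]  F feeder [ 0.52  0.73 -0.11] w 87.2
t 0.40  d(30mm) [-14.865 -12.424   3.024]  w(pi) [-0.     -0.     -0.0747]  width 87.2
```

>>> jog_arm(
  series=[
    {"dx":0,"dy":0,"dz":0,"wx":0,"wy":0,"wz":-0.0375,"jaw":0},
    {"dx":0,"dy":0,"dz":0,"wx":0,"wy":0,"wz":-0.0375,"jaw":0},
    {"dx":-0.5,"dy":-0.5,"dz":0,"wx":0,"wy":0,"wz":0,"jaw":0},
    {"dx":-0.9,"dy":-1,"dz":0,"wx":0,"wy":0,"wz":0,"jaw":0},
    {"dx":-0.9,"dy":-1,"dz":0,"wx":0,"wy":0,"wz":0,"jaw":0},
    {"dx":-0.9,"dy":-1,"dz":0,"wx":0,"wy":0,"wz":0,"jaw":0},
    {"dx":-0.9,"dy":-1,"dz":0,"wx":0,"wy":0,"wz":0,"jaw":0},
    {"dx":0,"dy":0,"dz":0,"wx":0,"wy":0,"wz":0,"jaw":0},
  ],
  squeeze=30,
)

```text
t: 1.4
eef_pos: [345.1, 414.7, 404.6]
ee_rot: [0.264, 3.129, -0.001]
contact_force: [0.0, -0.2, -0.5]
gripper_width: 87.0
```

```bash
python3 -c "
from h import *
st(); rel([508.2,64.9,150])"
```

```text
t 1.40 grasp world [345.3 414.6 240.6] feeder [-299.4  520.7  240.6]  F feeder [ 0.04 -0.24 -0.49] w 87.0
t 1.40  d(30mm) [ -7.309 -10.583   3.034]  w(pi) [-0.0002  0.0004 -0.0049]  width 87.0
```

>>> jog_arm(
  series=[
    {"dx":-0.7,"dy":-1,"dz":0,"wx":0,"wy":0,"wz":-0.005,"jaw":0},
    {"dx":-0.7,"dy":-1,"dz":0,"wx":0,"wy":0,"wz":0,"jaw":0},
    {"dx":-0.7,"dy":-1,"dz":0,"wx":0,"wy":0,"wz":0,"jaw":0},
    {"dx":-0.7,"dy":-1,"dz":0,"wx":0,"wy":0,"wz":0,"jaw":0},
    {"dx":-0.7,"dy":-1,"dz":0,"wx":0,"wy":0,"wz":0,"jaw":0},
    {"dx":-0.7,"dy":-1,"dz":0,"wx":0,"wy":0,"wz":0,"jaw":0},
    {"dx":-0.7,"dy":-1,"dz":0,"wx":0,"wy":0,"wz":0,"jaw":0},
    {"dx":-0.7,"dy":-1,"dz":0.4,"wx":0,"wy":0,"wz":0,"jaw":0},
    {"dx":-0.7,"dy":-1,"dz":0.6,"wx":0,"wy":0,"wz":0,"jaw":0.1},
    {"dx":-0.7,"dy":-1,"dz":0.6,"wx":0,"wy":0,"wz":0,"jaw":0.3},
  ],
)

```text
t: 2.65
eef_pos: [505.8, 71.6, 357.3]
ee_rot: [0.274, 3.125, 0.011]
contact_force: [0.0, 0.1, -0.7]
gripper_width: 75.3
```

```bash
python3 -c "
from h import *
st(); rel([508.2,64.9,84])"
```

```text
t 2.65 grasp world [506.7  72.7 193.3] feeder [-87.8 207.4 193.3]  F feeder [ 0.01  0.11 -0.7 ] w 75.3
t 2.65  d(30mm) [-0.103 -0.233  3.643]  w(pi) [ 0.0023  0.0013 -0.0069]  width 75.3
```

>>> jog_arm(
  series=[
    {"dx":-0.1,"dy":-0.23,"dz":0.5,"wx":0.0023,"wy":0.0013,"wz":-0.007,"jaw":0.45},
    {"dx":0,"dy":0,"dz":0.7,"wx":0,"wy":0,"wz":0,"jaw":0.45},
    {"dx":0,"dy":0,"dz":0.7,"wx":0,"wy":0,"wz":0,"jaw":0.45},
    {"dx":0,"dy":0,"dz":0.3,"wx":0,"wy":0,"wz":0,"jaw":0.45},
    {"dx":0,"dy":0,"dz":0,"wx":0,"wy":0,"wz":0,"jaw":0.45},
  ],
)

```text
t: 3.28
eef_pos: [507.3, 59.0, 288.9]
ee_rot: [-0.265, -3.13, -0.0]
contact_force: [0.3, -0.1, -0.1]
gripper_width: 48.0
```

```bash
python3 -c "
from h import *
s=read_camera('scene');t=read_camera('top');crop(s,'s4',190,130,100,90,6);crop(t,'t4',200,170,100,75,6)
st(); rel([508.2,64.9,84])"
```

```text
t 3.38 grasp world [507.7  59.2 125.7] feeder [-84.7 194.3 125.7]  F feeder [ 0.3  -0.71  0.17] w 48.2
t 3.38  d(30mm) [0.013 0.191 1.39 ]  w(pi) [ 0.0002  0.0002 -0.0049]  width 48.2
```

View pics/s4.png

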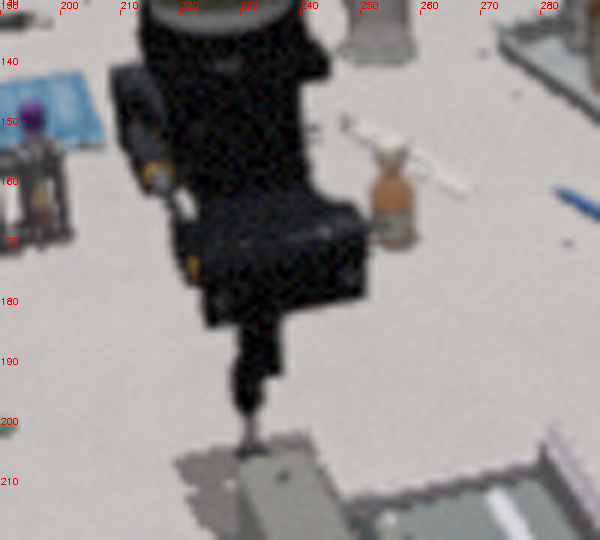

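View pics/t4.png

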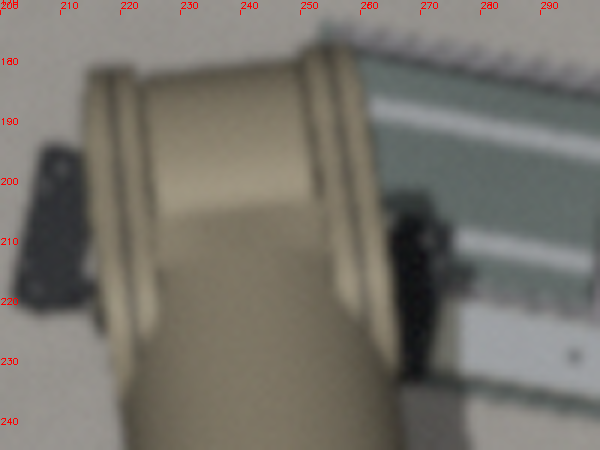

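>>> jog_arm(
  series=[
    {"dx":0.01,"dy":0.19,"dz":0.3,"wx":0,"wy":0,"wz":-0.005,"jaw":0.45},
    {"dx":0,"dy":0,"dz":0.5,"wx":0,"wy":0,"wz":0,"jaw":0.45},
    {"dx":0,"dy":0,"dz":0.5,"wx":0,"wy":0,"wz":0,"jaw":0.45},
    {"dx":0,"dy":0,"dz":0,"wx":0,"wy":0,"wz":0,"jaw":0.45},
  ],
)

```text
t: 3.88
eef_pos: [508.5, 65.7, 248.7]
ee_rot: [0.237, 3.131, 0.002]
contact_force: [-0.4, 0.1, 0.5]
gripper_width: 47.9
```

```bash
python3 -c "
from h import *
st(); rel([508.2,64.9,84])"
```

```text
t 3.88 grasp world [508.8  65.9  84.7] feeder [-84.7 201.   84.7]  F feeder [-0.43 -0.01  0.46] w 47.9
t 3.88  d(30mm) [ 0.005 -0.028  0.022]  w(pi) [0.0004 0.0005 0.0005]  width 47.9
```

>>> jog_arm(
  series=[
    {"dx":0,"dy":0,"dz":0,"wx":0,"wy":0,"wz":0,"jaw":0.8},
    {"dx":0,"dy":0,"dz":0,"wx":0,"wy":0,"wz":0,"jaw":0.9},
    {"dx":0,"dy":0,"dz":0,"wx":0,"wy":0,"wz":0,"jaw":0.9},
    {"dx":0,"dy":0,"dz":0,"wx":0,"wy":0,"wz":0,"jaw":0.9},
  ],
  squeeze=40,
)

```text
t: 4.38
eef_pos: [508.8, 65.2, 249.3]
ee_rot: [0.238, 3.13, 0.001]
contact_force: [-0.7, -3.3, -1.4]
gripper_width: 16.4
```

```bash
python3 -c "
from h import *
st(); rel([508.2,64.9,84])"
```

```text
t 4.38 grasp world [509.2  65.3  85.3] feeder [-84.1 200.5  85.3]  F feeder [-0.16 -3.41 -1.44] w 16.4
t 4.38  d(30mm) [ 0.018 -0.013  0.042]  w(pi) [0.0003 0.0008 0.0003]  width 16.4
```

>>> jog_arm(
  series=[
    {"dx":0,"dy":0.2,"dz":0,"wx":0,"wy":0,"wz":0,"jaw":0.9},
    {"dx":0,"dy":0.4,"dz":0,"wx":0,"wy":0,"wz":0,"jaw":0.9},
    {"dx":0,"dy":0.4,"dz":0,"wx":0,"wy":0,"wz":0,"jaw":0.9},
    {"dx":0,"dy":0.4,"dz":0,"wx":0,"wy":0,"wz":0,"jaw":0.9},
    {"dx":0,"dy":0.4,"dz":0,"wx":0,"wy":0,"wz":0,"jaw":0.9},
    {"dx":0,"dy":0.4,"dz":0,"wx":0,"wy":0,"wz":0,"jaw":0.9},
    {"dx":0,"dy":0.2,"dz":0,"wx":0,"wy":0,"wz":0,"jaw":0.9},
    {"dx":0,"dy":0,"dz":0,"wx":0,"wy":0,"wz":0,"jaw":0.9},
  ],
)

```text
t: 5.38
eef_pos: [519.7, 126.5, 249.1]
ee_rot: [-0.257, -3.128, 0.024]
contact_force: [-3.4, -6.2, 3.0]
gripper_width: 16.6
```

```bash
python3 -c "
from h import *
st(); rel([508.2,64.9,84])"
```

```text
t 5.38 grasp world [519.  124.1  85.1] feeder [-83.5 260.1  85.1]  F feeder [-2.42 -6.61  3.05] w 16.6
t 5.38  d(30mm) [ 0.043 -2.089  0.069]  w(pi) [-0.0049 -0.0006 -0.0034]  width 16.6
```

>>> jog_arm(
  series=[
    {"dx":0.02,"dy":0.3,"dz":0,"wx":-0.003,"wy":0,"wz":-0.003,"jaw":0.9},
    {"dx":0.01,"dy":0.3,"dz":0,"wx":0,"wy":0,"wz":0,"jaw":0.9},
    {"dx":0,"dy":0.15,"dz":0,"wx":0,"wy":0,"wz":0,"jaw":0.9},
    {"dx":0,"dy":0,"dz":0,"wx":0,"wy":0,"wz":0,"jaw":0.9},
  ],
)

```text
t: 5.88
eef_pos: [522.6, 142.2, 249.0]
ee_rot: [-0.253, -3.126, 0.024]
contact_force: [-3.3, -5.8, 3.7]
gripper_width: 16.8
```

```bash
python3 -c "
from h import *
st(); rel([508.2,64.9,84])"
```

```text
t 5.88 grasp world [521.6 139.8  85.1] feeder [-83.3 276.   85.1]  F feeder [-2.34 -6.22  3.72] w 16.8
t 5.88  d(30mm) [ 0.06  -2.621  0.077]  w(pi) [-0.005  -0.0013 -0.0026]  width 16.8
```

>>> jog_arm(
  series=[
    {"dx":0.03,"dy":0.2,"dz":0.03,"wx":-0.003,"wy":0,"wz":-0.002,"jaw":0.9},
    {"dx":0,"dy":0.2,"dz":0,"wx":0,"wy":0,"wz":0,"jaw":0.9},
    {"dx":0,"dy":0,"dz":0,"wx":0,"wy":0,"wz":0,"jaw":0.9},
  ],
)

```text
t: 6.25
eef_pos: [524.0, 149.2, 249.1]
ee_rot: [-0.251, -3.125, 0.02]
contact_force: [-3.1, -6.1, 2.8]
gripper_width: 16.5
```

```bash
python3 -c "
from h import *
st(); rel([508.2,64.9,84])"
```

```text
t 6.25 grasp world [522.8 147.2  85.1] feeder [-83.2 283.5  85.1]  F feeder [-2.09 -6.52  2.75] w 16.5
t 6.25  d(30mm) [ 0.07  -2.856  0.073]  w(pi) [-0.0041 -0.0017 -0.0023]  width 16.5
```

>>> jog_arm(
  series=[
    {"dx":0.02,"dy":0.12,"dz":0,"wx":0,"wy":0,"wz":0,"jaw":0.9},
    {"dx":0,"dy":0.12,"dz":0,"wx":0,"wy":0,"wz":0,"jaw":0.9},
  ],
)

```text
t: 6.5
eef_pos: [524.6, 152.3, 249.0]
ee_rot: [-0.257, -3.123, 0.028]
contact_force: [-4.1, -8.4, 3.2]
gripper_width: 17.2
```

```bash
python3 -c "
from h import *
st()"
```

```text
t 6.50 grasp world [523.1 149.5  85. ] feeder [-83.2 285.8  85. ]  F feeder [-2.75 -8.94  3.19] w 17.2
```

>>> jog_arm(
  series=[
    {"dx":0,"dy":0.12,"dz":0,"wx":0,"wy":0,"wz":0,"jaw":0.9},
  ],
)

```text
t: 6.62
eef_pos: [525.1, 154.0, 248.9]
ee_rot: [-0.26, -3.122, 0.033]
contact_force: [-4.2, -8.4, 6.6]
gripper_width: 16.7
```

```bash
python3 -c "
from h import *
st()"
```

```text
t 6.62 grasp world [523.4 150.7  84.9] feeder [-83.1 287.1  84.9]  F feeder [-2.9  -8.94  6.6 ] w 16.7
```

>>> jog_arm(
  series=[
    {"dx":0,"dy":0.03,"dz":0,"wx":0,"wy":0,"wz":0,"jaw":0.9},
    {"dx":0,"dy":0,"dz":0,"wx":0,"wy":0,"wz":0,"jaw":0.9},
  ],
)

```text
t: 6.88
eef_pos: [525.1, 151.9, 248.9]
ee_rot: [-0.264, -3.119, 0.04]
contact_force: [-2.7, -7.3, 4.1]
gripper_width: 16.6
```

```bash
python3 -c "
from h import *
st(); rel([508.2,64.9,84])"
```

```text
t 6.88 grasp world [522.9 147.9  85. ] feeder [-83.2 284.2  85. ]  F feeder [-1.53 -7.57  4.05] w 16.6
t 6.88  d(30mm) [ 0.066 -2.95   0.109]  w(pi) [-0.0083 -0.0029 -0.0052]  width 16.6
```

>>> jog_arm(
  series=[
    {"dx":0.02,"dy":0.2,"dz":0.03,"wx":-0.006,"wy":0,"wz":-0.004,"jaw":0.9},
    {"dx":0,"dy":0.18,"dz":0,"wx":-0.005,"wy":0,"wz":0,"jaw":0.9},
  ],
)

```text
t: 7.12
eef_pos: [526.6, 159.3, 248.9]
ee_rot: [-0.251, -3.122, -0.008]
contact_force: [-6.1, -8.4, 6.4]
gripper_width: 16.8
```

```bash
python3 -c "
from h import *
st(); rel([508.2,64.9,84])"
```

```text
t 7.12 grasp world [525.1 160.2  84.9] feeder [-82.9 296.8  84.9]  F feeder [-4.72 -9.2   6.42] w 16.8
t 7.12  d(30mm) [ 0.103 -3.205  0.019]  w(pi) [ 0.0013 -0.0032 -0.0024]  width 16.8
```

>>> jog_arm(
  series=[
    {"dx":0,"dy":0.18,"dz":0,"wx":-0.005,"wy":0,"wz":0,"jaw":0.9},
  ],
)

```text
t: 7.25
eef_pos: [527.3, 162.6, 249.0]
ee_rot: [-0.254, -3.121, -0.028]
contact_force: [-4.6, -8.5, 4.4]
gripper_width: 16.9
```

```bash
python3 -c "
from h import *
st(); rel([508.2,64.9,84])"
```

```text
t 7.25 grasp world [525.9 165.6  85. ] feeder [-82.9 302.2  85. ]  F feeder [-3.24 -9.1   4.42] w 16.9
t 7.25  d(30mm) [ 0.103 -3.317 -0.021]  w(pi) [ 0.0054 -0.0037 -0.003 ]  width 16.9
```

>>> jog_arm(
  series=[
    {"dx":0.05,"dy":0.14,"dz":0,"wx":0,"wy":0,"wz":-0.003,"jaw":0.9},
  ],
)

```text
t: 7.38
eef_pos: [526.9, 164.6, 249.2]
ee_rot: [-0.243, -3.122, -0.023]
contact_force: [1.6, -11.4, 1.3]
gripper_width: 16.6
```

```bash
python3 -c "
from h import *
st(); rel([508.2,64.9,84])"
```

```text
t 7.38 grasp world [525.5 167.1  85.2] feeder [-83.5 303.6  85.2]  F feeder [  3.29 -11.05   1.28] w 16.6
t 7.38  d(30mm) [ 0.104 -3.379 -0.007]  w(pi) [ 0.0044 -0.0035 -0.0007]  width 16.6
```

>>> jog_arm(
  series=[
    {"dx":0.03,"dy":0.14,"dz":0,"wx":-0.001,"wy":0,"wz":-0.003,"jaw":0.9},
  ],
)

```text
t: 7.5
eef_pos: [527.1, 166.3, 249.1]
ee_rot: [-0.231, -3.124, -0.022]
contact_force: [1.5, -9.2, 1.3]
gripper_width: 16.6
```

```bash
python3 -c "
from h import *
st(); rel([508.2,64.9,84])"
```

```text
t 7.50 grasp world [525.7 168.7  85.2] feeder [-83.6 305.3  85.2]  F feeder [ 2.87 -8.87  1.27] w 16.6
t 7.50  d(30mm) [ 0.125 -3.437 -0.007]  w(pi) [ 0.0042 -0.0033  0.0017]  width 16.6
```

>>> jog_arm(
  series=[
    {"dx":0,"dy":0.16,"dz":0,"wx":0,"wy":0,"wz":0,"jaw":0.9},
  ],
)

```text
t: 7.62
eef_pos: [528.1, 168.5, 249.1]
ee_rot: [-0.235, -3.123, -0.016]
contact_force: [-2.2, -9.7, 3.9]
gripper_width: 16.5
```

```bash
python3 -c "
from h import *
st()"
```

```text
t 7.62 grasp world [526.6 170.3  85.1] feeder [-83.  306.9  85.1]  F feeder [-0.68 -9.93  3.89] w 16.5
```

>>> jog_arm(
  series=[
    {"dx":0,"dy":0.16,"dz":0,"wx":-0.001,"wy":0,"wz":0,"jaw":0.9},
  ],
)

```text
t: 7.75
eef_pos: [528.7, 170.6, 248.9]
ee_rot: [-0.239, -3.121, -0.014]
contact_force: [-5.7, -12.8, 7.2]
gripper_width: 16.7
```

```bash
python3 -c "
from h import *
st(); rel([508.2,64.9,84])"
```

```text
t 7.75 grasp world [527.  172.3  84.9] feeder [-82.9 309.   84.9]  F feeder [ -3.64 -13.56   7.21] w 16.7
t 7.75  d(30mm) [ 1.400e-01 -3.587e+00  3.000e-03]  w(pi) [ 0.0026 -0.0039  0.0001]  width 16.7
```

>>> jog_arm(
  series=[
    {"dx":0.03,"dy":0.12,"dz":0,"wx":0,"wy":0,"wz":0,"jaw":0.9},
  ],
)

```text
t: 7.88
eef_pos: [528.7, 171.3, 248.9]
ee_rot: [-0.243, -3.12, -0.007]
contact_force: [-1.1, -12.7, 5.5]
gripper_width: 16.6
```

```bash
python3 -c "
from h import *
st(); rel([508.2,64.9,84])"
```

```text
t 7.88 grasp world [526.8 172.3  85. ] feeder [-83.1 308.9  85. ]  F feeder [  0.87 -12.69   5.51] w 16.6
t 7.88  d(30mm) [ 0.125 -3.611  0.019]  w(pi) [ 0.0012 -0.004  -0.0008]  width 16.6
```

>>> jog_arm(
  series=[
    {"dx":0.5,"dy":0.09,"dz":0.02,"wx":0,"wy":-0.022,"wz":0,"jaw":0.9},
    {"dx":0.71,"dy":0.09,"dz":0.035,"wx":-0.001,"wy":-0.032,"wz":0,"jaw":0.9},
  ],
)

```text
t: 8.12
eef_pos: [494.6, 177.3, 246.3]
ee_rot: [0.242, 2.973, -0.019]
contact_force: [-4.4, -11.8, 5.7]
gripper_width: 16.7
```

```bash
cat >> h.py <<'E'
def lev():
    o=observe(); Rc=R.from_rotvec(o["ee_rot"]).as_matrix(); g=wf(o["eef_pos"]+164*Rc[:,2])
    z=RF.T@Rc[:,2]; print("lever from grasp x,z: %.3f  tool tilt %.3f  y-tilt %.4f"%(np.arctan2(-(g[0]+83.3),g[2]-36),np.arctan2(z[0],-z[2]),z[1]))
E
python3 -c "
from h import *
st();lev(); rel([508.2,64.9,84])"
```

```text
t 8.12 grasp world [520.3 173.1  84.3] feeder [-89.6 308.7  84.3]  F feeder [ -2.57 -12.34   5.73] w 16.7
lever from grasp x,z: 0.130  tool tilt 0.159  y-tilt -0.0013
t 8.12  d(30mm) [-1.05  -3.622  0.109]  w(pi) [-0.0002  0.0507 -0.0031]  width 16.7
```

>>> jog_arm(
  series=[
    {"dx":0.71,"dy":0.09,"dz":0.035,"wx":0,"wy":-0.032,"wz":0,"jaw":0.9},
    {"dx":0.71,"dy":0.09,"dz":0.035,"wx":-0.001,"wy":-0.032,"wz":0,"jaw":0.9},
  ],
)

```text
t: 8.38
eef_pos: [453.4, 185.3, 235.1]
ee_rot: [0.233, 2.769, -0.045]
contact_force: [-5.7, -13.8, 7.3]
gripper_width: 16.7
```

```bash
python3 -c "
from h import *
st();lev(); rel([508.2,64.9,84])"
```

```text
t 8.38 grasp world [510.9 175.3  81.8] feeder [-99.2 309.5  81.8]  F feeder [ -3.51 -14.46   7.34] w 16.7
lever from grasp x,z: 0.335  tool tilt 0.363  y-tilt -0.0067
t 8.38  d(30mm) [-2.46  -3.651  0.482]  w(pi) [-0.0013  0.1157 -0.0046]  width 16.7
```

>>> jog_arm(
  series=[
    {"dx":0.71,"dy":0.06,"dz":0.035,"wx":0,"wy":-0.032,"wz":0,"jaw":0.9},
    {"dx":0.71,"dy":0.06,"dz":0.035,"wx":0,"wy":-0.032,"wz":0,"jaw":0.9},
    {"dx":0.6,"dy":0.06,"dz":0.035,"wx":0,"wy":-0.027,"wz":0,"jaw":0.9},
  ],
)

```text
t: 8.75
eef_pos: [401.4, 194.5, 206.0]
ee_rot: [0.219, 2.486, -0.083]
contact_force: [-8.6, -9.2, 8.4]
gripper_width: 16.7
```

```bash
python3 -c "
from h import *
st();lev(); rel([508.2,64.9,84])"
```

```text
t 8.75 grasp world [498.6 176.1  75.2] feeder [-111.5  308.5   75.2]  F feeder [ -7.12 -10.45   8.42] w 16.7
lever from grasp x,z: 0.623  tool tilt 0.647  y-tilt -0.0205
t 8.75  d(30mm) [-4.232 -3.634  1.477]  w(pi) [-0.0047  0.2061 -0.0069]  width 16.7
```

>>> jog_arm(
  series=[
    {"dx":0,"dy":0,"dz":0,"wx":0,"wy":0,"wz":0,"jaw":0.9},
    {"dx":0,"dy":-0.05,"dz":0,"wx":0,"wy":0,"wz":0,"jaw":0.9},
    {"dx":0,"dy":-0.05,"dz":0,"wx":0,"wy":0,"wz":0,"jaw":0.9},
  ],
)

```text
t: 9.12
eef_pos: [399.5, 190.5, 205.8]
ee_rot: [0.219, 2.485, -0.087]
contact_force: [2.9, 4.7, -3.1]
gripper_width: 16.5
```

```bash
python3 -c "
from h import *
st();lev()"
```

```text
t 9.12 grasp world [496.8 171.6  75.1] feeder [-112.6  303.7   75.1]  F feeder [ 2.17  5.07 -3.13] w 16.5
lever from grasp x,z: 0.642  tool tilt 0.649  y-tilt -0.0234
```

>>> jog_arm(
  series=[
    {"dx":0,"dy":0,"dz":0,"wx":0,"wy":0,"wz":0,"jaw":0.6},
    {"dx":0,"dy":0,"dz":0,"wx":0,"wy":0,"wz":0,"jaw":0.3},
    {"dx":0,"dy":0,"dz":0,"wx":0,"wy":0,"wz":0,"jaw":0.3},
    {"dx":0,"dy":0,"dz":-0.5,"wx":0,"wy":0,"wz":0,"jaw":0.3},
    {"dx":0,"dy":0,"dz":-1,"wx":0,"wy":0,"wz":0,"jaw":0.3},
    {"dx":0,"dy":0,"dz":-1,"wx":0,"wy":0,"wz":0,"jaw":0},
    {"dx":0,"dy":0,"dz":-1,"wx":0,"wy":0,"wz":0,"jaw":0},
    {"dx":0,"dy":0,"dz":0,"wx":0,"wy":0,"wz":0,"jaw":0},
  ],
)

```text
t: 10.12
eef_pos: [335.6, 202.2, 291.4]
ee_rot: [0.222, 2.486, -0.09]
contact_force: [-0.3, 0.5, 0.2]
gripper_width: 82.2
```

```bash
python3 -c "
from h import *
s=read_camera('scene');t=read_camera('top');crop(s,'s5',190,130,100,90,6);crop(t,'t5',190,170,120,75,6)
st();lev(); rel([475.8,381.7,160],-0.05)"
```

```text
t 10.22 grasp world [432.9 181.7 159. ] feeder [-177.3  303.9  159. ]  F feeder [-0.31  0.26 -0.07] w 85.6
lever from grasp x,z: 0.653  tool tilt 0.647  y-tilt -0.0296
t 10.22  d(30mm) [-3.526  6.738  1.116]  w(pi) [-0.0181  0.2054 -0.0395]  width 85.6
```

View pics/s5.png

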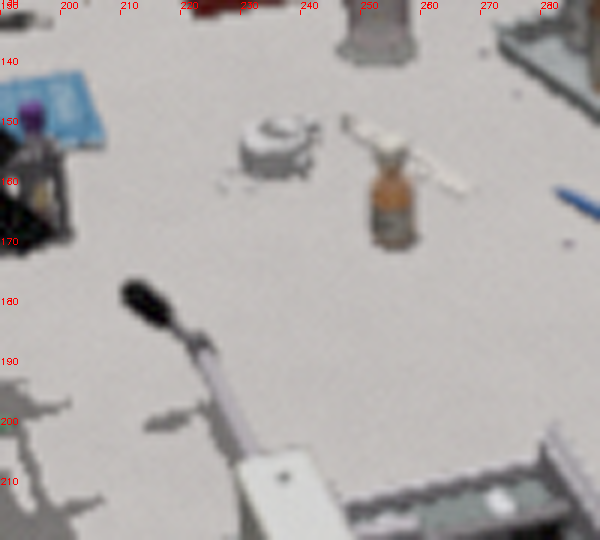

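View pics/t5.png

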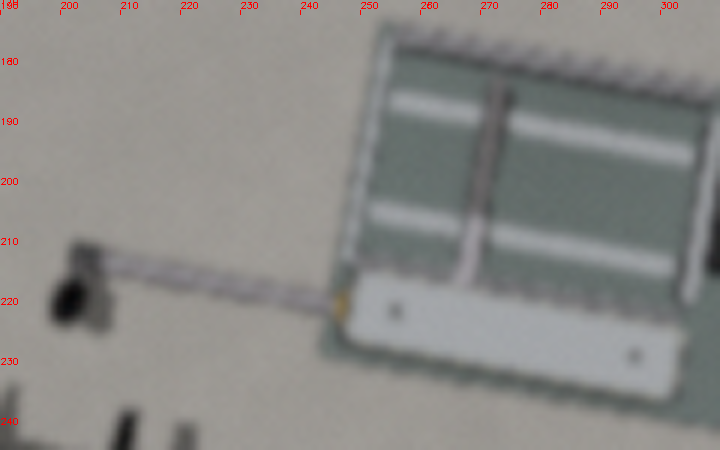

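>>> jog_arm(
  series=[
    {"dx":0,"dy":0,"dz":-0.5,"wx":-0.0045,"wy":0.0513,"wz":-0.01,"jaw":0},
    {"dx":0,"dy":0,"dz":-0.5,"wx":-0.0045,"wy":0.0513,"wz":-0.01,"jaw":0},
    {"dx":0,"dy":0.8,"dz":-0.5,"wx":-0.0045,"wy":0.0513,"wz":-0.01,"jaw":0},
    {"dx":0,"dy":1,"dz":-0.5,"wx":-0.0045,"wy":0.0513,"wz":-0.01,"jaw":0},
    {"dx":-0.5,"dy":1,"dz":0,"wx":0,"wy":0,"wz":0,"jaw":0},
    {"dx":-0.8,"dy":0.8,"dz":0,"wx":0,"wy":0,"wz":0,"jaw":0},
    {"dx":-0.8,"dy":0.8,"dz":0,"wx":0,"wy":0,"wz":0,"jaw":0},
  ],
)

```text
t: 11.1
eef_pos: [390.2, 334.2, 334.8]
ee_rot: [-0.085, -3.119, 0.014]
contact_force: [0.6, 0.9, 0.3]
gripper_width: 87.1
```

```bash
python3 -c "
from h import *
st();lev(); rel([475.8,381.7,160],-0.05)"
```

```text
t 11.10 grasp world [386.6 332.8 170.9] feeder [-246.1  446.2  170.9]  F feeder [0.45 0.97 0.32] w 87.1
lever from grasp x,z: 0.879  tool tilt -0.020  y-tilt -0.0117
t 11.10  d(30mm) [-2.772  1.74   0.285]  w(pi) [-0.0031 -0.0067 -0.0014]  width 87.1
```

>>> jog_arm(
  series=[
    {"dx":-0.8,"dy":0.5,"dz":0,"wx":-0.003,"wy":-0.0067,"wz":-0.0014,"jaw":0},
    {"dx":-0.9,"dy":0.6,"dz":0.2,"wx":0,"wy":0,"wz":0,"jaw":0},
    {"dx":-0.8,"dy":0.5,"dz":0.3,"wx":0,"wy":0,"wz":0,"jaw":0},
    {"dx":0,"dy":0,"dz":0.5,"wx":0,"wy":0,"wz":0,"jaw":0},
    {"dx":0,"dy":0,"dz":0,"wx":0,"wy":0,"wz":0,"jaw":0},
  ],
)

```text
t: 11.72
eef_pos: [474.2, 377.4, 293.7]
ee_rot: [0.09, 3.138, -0.026]
contact_force: [-0.3, -0.1, 0.7]
gripper_width: 87.0
```

```bash
python3 -c "
from h import *
st(); rel([475.8,381.7,55],-0.05)"
```

```text
t 11.72 grasp world [474.5 374.7 129.7] feeder [-165.6  501.   129.7]  F feeder [-0.31 -0.18  0.73] w 87.0
t 11.72  d(30mm) [-0.039  0.186  2.487]  w(pi) [-0.0053  0.0009 -0.0023]  width 87.0
```

>>> jog_arm(
  series=[
    {"dx":-0.04,"dy":0.18,"dz":0.5,"wx":-0.005,"wy":0.001,"wz":-0.002,"jaw":0},
    {"dx":0,"dy":0,"dz":0.7,"wx":0,"wy":0,"wz":0,"jaw":0},
    {"dx":0,"dy":0,"dz":0.7,"wx":0,"wy":0,"wz":0,"jaw":0},
    {"dx":0,"dy":0,"dz":0.4,"wx":0,"wy":0,"wz":0,"jaw":0},
    {"dx":0,"dy":0,"dz":0,"wx":0,"wy":0,"wz":0,"jaw":0},
  ],
)

```text
t: 12.35
eef_pos: [474.2, 382.6, 221.1]
ee_rot: [-0.078, -3.14, -0.004]
contact_force: [0.3, -0.3, 1.4]
gripper_width: 87.0
```

```bash
python3 -c "
from h import *
s=read_camera('scene');crop(s,'s6',140,110,110,90,6)
st(); rel([475.8,381.7,55],-0.05)"
```

```text
t 12.40 grasp world [474.3 383.3  57.8] feeder [-167.1  509.5   57.8]  F feeder [ 0.62 -0.69 -0.15] w 87.3
t 12.40  d(30mm) [-0.048 -0.033  0.092]  w(pi) [ 0.001  -0.0002  0.0001]  width 87.3
```

View pics/s6.png

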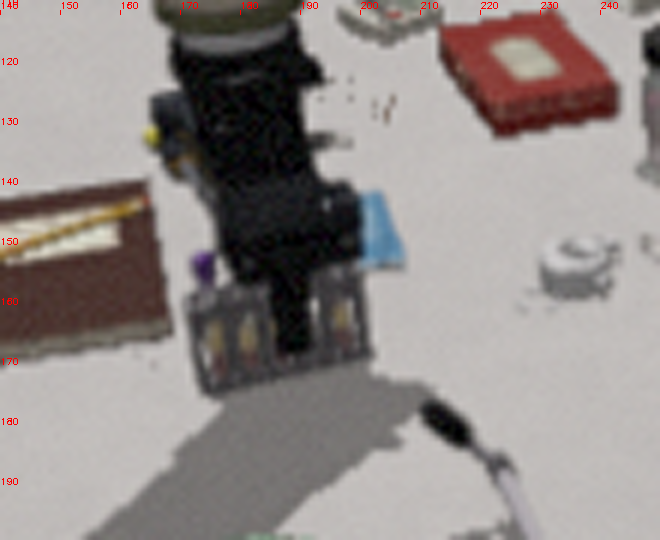

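>>> jog_arm(
  series=[
    {"dx":-0.04,"dy":-0.03,"dz":0.08,"wx":0,"wy":0,"wz":0,"jaw":0.5},
    {"dx":0,"dy":0,"dz":0,"wx":0,"wy":0,"wz":0,"jaw":0.85},
    {"dx":0,"dy":0,"dz":0,"wx":0,"wy":0,"wz":0,"jaw":0.85},
    {"dx":0,"dy":0,"dz":0,"wx":0,"wy":0,"wz":0,"jaw":0.85},
    {"dx":0,"dy":0,"dz":0,"wx":0,"wy":0,"wz":0,"jaw":0.85},
  ],
  squeeze=25,
)

```text
t: 13.02
eef_pos: [476.3, 382.2, 221.5]
ee_rot: [0.078, 3.139, 0.01]
contact_force: [1.1, 0.9, -0.5]
gripper_width: 44.8
```

```bash
python3 -c "
from h import *
st(); rel([475.8,381.7,55],-0.05)"
```

```text
t 13.03 grasp world [476.6 383.2  57.5] feeder [-164.8  509.8   57.5]  F feeder [ 0.91  1.02 -0.54] w 44.8
t 13.03  d(30mm) [ 0.016 -0.018  0.083]  w(pi) [0.002  0.0005 0.0001]  width 44.8
```

>>> jog_arm(
  series=[
    {"dx":0,"dy":0,"dz":0.09,"wx":0.002,"wy":0,"wz":0,"jaw":0.85},
    {"dx":0,"dy":0,"dz":0,"wx":0,"wy":0,"wz":0,"jaw":0.85},
    {"dx":0,"dy":0,"dz":0,"wx":0,"wy":0,"wz":0,"jaw":0.85},
  ],
)

```text
t: 13.4
eef_pos: [476.3, 382.3, 218.6]
ee_rot: [0.078, 3.139, -0.001]
contact_force: [-0.4, -0.8, 1.6]
gripper_width: 22.1
```

```bash
python3 -c "
from h import *
st(); rel([475.8,381.7,55],-0.05)"
```

```text
t 13.40 grasp world [476.6 382.2  54.6] feeder [-164.7  508.7   54.6]  F feeder [-0.24 -0.8   1.6 ] w 22.1
t 13.40  d(30mm) [ 0.016 -0.019 -0.013]  w(pi) [-0.0001  0.0005  0.0001]  width 22.1
```

>>> jog_arm(
  series=[
    {"dx":0,"dy":0,"dz":-0.4,"wx":0,"wy":0,"wz":0,"jaw":0.85},
    {"dx":0,"dy":0,"dz":-0.8,"wx":0,"wy":0,"wz":0,"jaw":0.85},
    {"dx":0,"dy":0,"dz":-0.9,"wx":0,"wy":0,"wz":0,"jaw":0.85},
    {"dx":0,"dy":0,"dz":-0.9,"wx":0,"wy":0,"wz":0,"jaw":0.85},
    {"dx":0,"dy":-0.4,"dz":-0.8,"wx":0,"wy":0,"wz":0.016,"jaw":0.85},
    {"dx":0,"dy":-0.7,"dz":0,"wx":0,"wy":0,"wz":0.017,"jaw":0.85},
  ],
)

```text
t: 14.15
eef_pos: [472.9, 349.6, 339.3]
ee_rot: [0.242, 3.13, -0.0]
contact_force: [-0.2, -0.3, -2.2]
gripper_width: 21.9
```

```bash
python3 -c "
from h import *
st(); rel(fw([0,15,165]))"
```

```text
t 14.15 grasp world [473.2 349.5 175.3] feeder [-163.   475.9  175.3]  F feeder [-0.19 -0.33 -2.24] w 21.9
t 14.15  d(30mm) [ -5.468 -15.356   0.355]  w(pi) [-0.      0.0006 -0.0005]  width 21.9
```

>>> jog_arm(
  series=[
    {"dx":-0.3,"dy":-0.8,"dz":0,"wx":0,"wy":0,"wz":0,"jaw":0.85},
    {"dx":-0.35,"dy":-1,"dz":0,"wx":0,"wy":0,"wz":0,"jaw":0.85},
    {"dx":-0.35,"dy":-1,"dz":0,"wx":0,"wy":0,"wz":0,"jaw":0.85},
    {"dx":-0.35,"dy":-1,"dz":0,"wx":0,"wy":0,"wz":0,"jaw":0.85},
    {"dx":-0.35,"dy":-1,"dz":0,"wx":0,"wy":0,"wz":0,"jaw":0.85},
    {"dx":-0.35,"dy":-1,"dz":0,"wx":0,"wy":0,"wz":0,"jaw":0.85},
    {"dx":-0.35,"dy":-1,"dz":0,"wx":0,"wy":0,"wz":0,"jaw":0.85},
    {"dx":-0.35,"dy":-1,"dz":0,"wx":0,"wy":0,"wz":0,"jaw":0.85},
    {"dx":-0.35,"dy":-1,"dz":0,"wx":0,"wy":0,"wz":0,"jaw":0.85},
    {"dx":-0.35,"dy":-1,"dz":0,"wx":0,"wy":0,"wz":0,"jaw":0.85},
  ],
)

```text
t: 15.4
eef_pos: [532.6, 23.6, 341.8]
ee_rot: [0.23, 3.131, 0.002]
contact_force: [0.4, 0.4, -1.5]
gripper_width: 22.1
```

```bash
python3 -c "
from h import *
st(); rel(fw([0,15,140]))"
```

```text
t 15.40 grasp world [532.9  23.8 177.8] feeder [-54.3 163.1 177.8]  F feeder [ 0.35  0.47 -1.55] w 22.1
t 15.40  d(30mm) [-1.789 -4.943  1.256]  w(pi) [0.0004 0.0007 0.0021]  width 22.1
```

>>> jog_arm(
  series=[
    {"dx":-0.4,"dy":-1,"dz":0,"wx":0,"wy":0,"wz":0.002,"jaw":0.85},
    {"dx":-0.4,"dy":-1,"dz":0,"wx":0,"wy":0,"wz":0,"jaw":0.85},
    {"dx":-0.4,"dy":-1,"dz":0.2,"wx":0,"wy":0,"wz":0,"jaw":0.85},
    {"dx":-0.3,"dy":-0.8,"dz":0.2,"wx":0,"wy":0,"wz":0,"jaw":0.85},
    {"dx":0,"dy":-0.3,"dz":0.3,"wx":0,"wy":0,"wz":0,"jaw":0.85},
    {"dx":0,"dy":0,"dz":0.2,"wx":0,"wy":0,"wz":0,"jaw":0.85},
    {"dx":0,"dy":0,"dz":0,"wx":0,"wy":0,"wz":0,"jaw":0.85},
  ],
)

```text
t: 16.27
eef_pos: [556.5, -116.1, 314.3]
ee_rot: [0.24, 3.131, 0.002]
contact_force: [-0.2, -0.0, -1.2]
gripper_width: 21.9
```

```bash
python3 -c "
from h import *
s=read_camera('scene');t=read_camera('top');crop(s,'s7',220,160,110,100,6);crop(t,'t7',240,160,100,80,8)
st(); rel(fw([0,15,140]))"
```

```text
t 16.38 grasp world [ 557.2 -115.8  150.8] feeder [ -9.1  28.9 150.8]  F feeder [ 0.29  0.21 -2.47] w 21.7
t 16.38  d(30mm) [-0.316 -0.455  0.361]  w(pi) [0.0005 0.0007 0.0002]  width 21.7
```

View pics/s7.png

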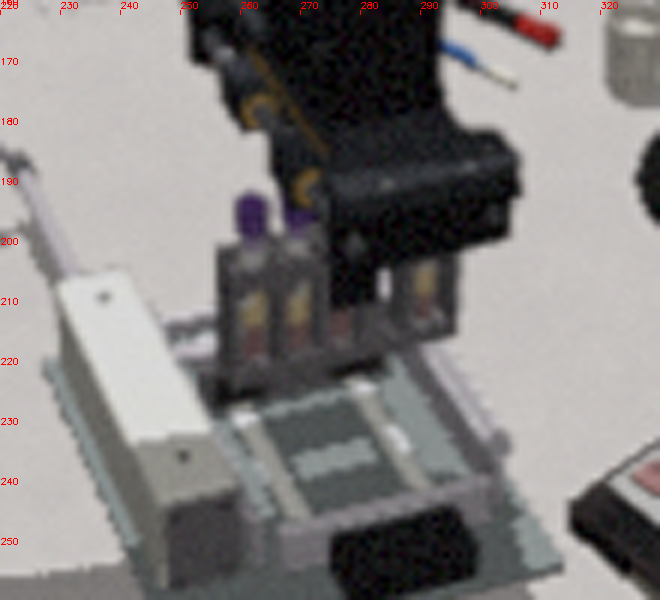

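View pics/t7.png

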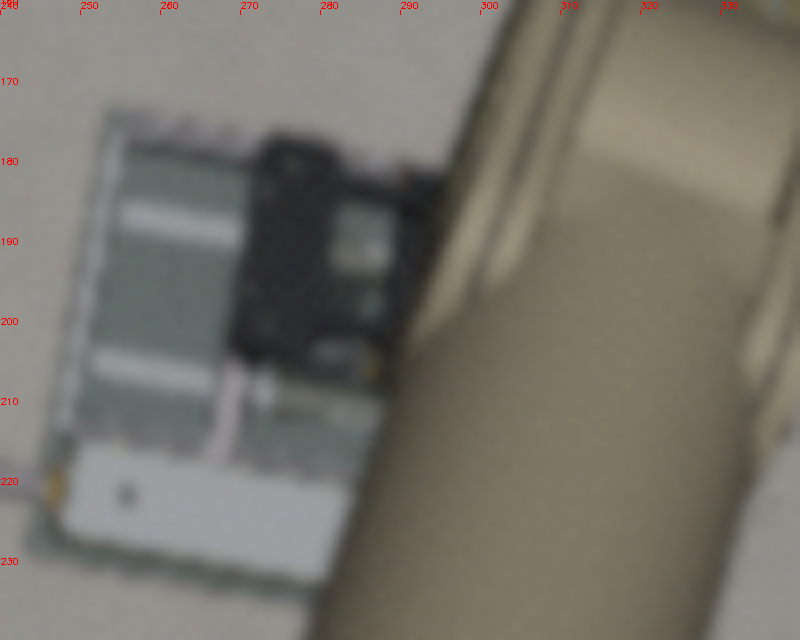

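```bash
cat > m3.py <<'E'
from h import *
s=read_camera('scene');t=read_camera('top')
def up(X,s,o): return (np.array(X,float)+.5)/s-.5+np.array(o)
for p in ([614.4,11.7],[592.8,-138.1],[555.2,22],[532.9,-129.6],[617.2,8],[595.9,-112.5],[559.1,19.4],[538.9,-85.7]): print("strip",wf([*p,0]).round(1))
def onplane(c,uv,p0,n):
    o,d=ray(c,uv); return np.array([o+k*((p0-o)@n)/(k@n) for k in d])
n=RF[:,1]
P=onplane(s,up([(219,300),(457,290),(222,385),(455,335)],6,[220,160]),fw([0,18,0]),n)
print([wf(p).round(1) for p in P])
cap=up([(252,215)],6,[220,160]); print("cap",wf(onplane(s,cap,fw([0,29,0]),n)[0]))
st()
E
python3 m3.py
```

```text
strip [ 28.  163.6   0. ]
strip [29.5 12.2  0. ]
strip [-32.1 164.7   0. ]
strip [-31.   11.5   0. ]
strip [ 31.3 160.3   0. ]
strip [28.6 38.   0. ]
strip [-27.8 162.8   0. ]
strip [-31.8  55.8   0. ]
[array([-67.1,  18. , 145.5]), array([ 41.6,  18. , 121.4]), array([-66.8,  18. , 100. ]), array([41.7, 18. , 96.7])]
cap [-48.09291726  29.         176.50360462]
t 16.48 grasp world [ 557.4 -116.   151.1] feeder [ -8.9  28.7 151.1]  F feeder [ 0.   -0.21 -1.93] w 21.7
```

>>> jog_arm(
  series=[
    {"dx":-0.33,"dy":-0.46,"dz":0.4,"wx":0,"wy":0,"wz":0,"jaw":0.85},
    {"dx":0,"dy":0,"dz":0.5,"wx":0,"wy":0,"wz":0,"jaw":0.85},
    {"dx":0,"dy":0,"dz":0.4,"wx":0,"wy":0,"wz":0,"jaw":0.85},
    {"dx":0,"dy":0,"dz":0,"wx":0,"wy":0,"wz":0,"jaw":0.85},
  ],
)

```text
t: 16.98
eef_pos: [565.2, -128.7, 274.8]
ee_rot: [0.234, 3.129, 0.004]
contact_force: [-0.8, -0.5, -1.4]
gripper_width: 22.0
```

```bash
python3 -c "
from h import *
s=read_camera('scene');t=read_camera('top');crop(s,'s8',240,180,80,75,8);crop(t,'t8',240,160,100,80,8)
st(); rel(fw([1,15,105]))"
```

```text
t 17.07 grasp world [ 566.5 -128.5  111.9] feeder [  2.   17.7 111.9]  F feeder [ 0.7  -0.   -1.57] w 21.8
t 17.07  d(30mm) [ 0.008 -0.073  0.228]  w(pi) [0.001  0.0016 0.0013]  width 21.8
```

View pics/s8.png

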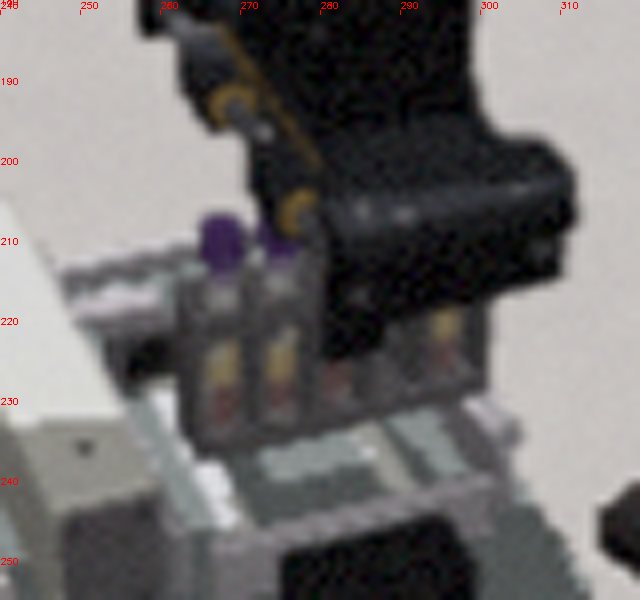

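View pics/t8.png

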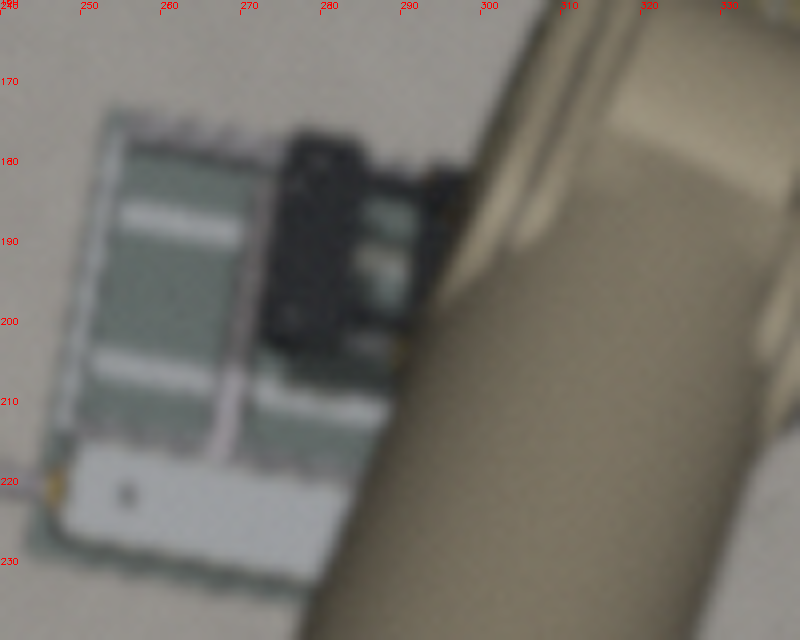

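```bash
cat > m4.py <<'E'
from h import *
s=read_camera('scene')
def up(X,s,o): return (np.array(X,float)+.5)/s-.5+np.array(o)
def onplane(c,uv,p0,n):
    o,d=ray(c,uv); return np.array([o+k*((p0-o)@n)/(k@n) for k in d])
n=RF[:,1]
P=onplane(s,up([(180,310),(192,455),(486,390),(487,340)],8,[240,180]),fw([0,6.7,0]),n)
print([wf(p).round(1) for p in P])
P=onplane(s,up([(223,242)],8,[240,180]),fw([0,17.7,0]),n); print("cap",wf(P[0]))
# front-stop ends top z32, y -? 
print("pred lane corners", proj(s,[fw([x,0,32]) for x in(-55,55)]).round(1), "crop", ((proj(s,[fw([x,0,32]) for x in(-55,55)])-[240,180])*8).round(0))
print("lip ", ((proj(s,[fw([x,y,43]) for x in(-55,55) for y in (0,100)])-[240,180])*8).round(0).tolist())
E
python3 m4.py
```

```text
[array([-55.7,   6.7, 122.9]), array([-52.4,   6.7,  61.9]), array([52.5,  6.7, 58.1]), array([51.8,  6.7, 79.7])]
cap [-37.09036734  17.7        136.81238206]
pred lane corners [[263.6 246.8]
 [301.7 237. ]] crop [[189. 535.]
 [494. 456.]]
lip  [[189.0, 510.0], [90.0, 331.0], [496.0, 431.0], [379.0, 262.0]]
```

>>> jog_arm(
  series=[
    {"dx":0.01,"dy":-0.07,"dz":0.4,"wx":0.001,"wy":0.001,"wz":0.001,"jaw":0.85},
    {"dx":0,"dy":0,"dz":0.3,"wx":0,"wy":0,"wz":0,"jaw":0.85},
    {"dx":0,"dy":0,"dz":0.2,"wx":0,"wy":0,"wz":0,"jaw":0.85},
  ],
)

```text
t: 17.5
eef_pos: [564.9, -131.2, 248.6]
ee_rot: [0.239, 3.13, 0.001]
contact_force: [-12.5, 2.9, 12.3]
gripper_width: 21.4
```

```bash
python3 -c "
from h import *
st(); rel(fw([1,15,63]))"
```

```text
t 17.50 grasp world [ 565.3 -131.2   84.6] feeder [ 1.2 14.9 84.6]  F feeder [-12.81   0.99  12.33] w 21.4
t 17.50  d(30mm) [-0.003  0.007  0.719]  w(pi) [0.0002 0.0006 0.0002]  width 21.4
```

>>> jog_arm(
  series=[
    {"dx":0.1,"dy":0,"dz":-0.1,"wx":0,"wy":0,"wz":0,"jaw":0.85},
    {"dx":0,"dy":0,"dz":0.05,"wx":0,"wy":0,"wz":0,"jaw":0.85},
    {"dx":0,"dy":0,"dz":0.2,"wx":0,"wy":0,"wz":0,"jaw":0.85},
  ],
)

```text
t: 17.88
eef_pos: [561.9, -130.8, 243.4]
ee_rot: [0.239, 3.13, 0.001]
contact_force: [0.5, -0.5, -1.2]
gripper_width: 21.9
```

```bash
python3 -c "
from h import *
st(); rel(fw([1,15,63]))"
```

```text
t 17.88 grasp world [ 562.3 -130.8   79.4] feeder [-1.8 14.8 79.4]  F feeder [ 0.59 -0.45 -1.22] w 21.9
t 17.88  d(30mm) [-0.105  0.009  0.548]  w(pi) [0.0002 0.0007 0.0001]  width 21.9
```

>>> jog_arm(
  series=[
    {"dx":0,"dy":0,"dz":0.25,"wx":0,"wy":0,"wz":0,"jaw":0.85},
    {"dx":0,"dy":0,"dz":0.2,"wx":0,"wy":0,"wz":0,"jaw":0.85},
    {"dx":0,"dy":0,"dz":0.08,"wx":0,"wy":0,"wz":0,"jaw":0.85},
    {"dx":0,"dy":0,"dz":0,"wx":0,"wy":0,"wz":0,"jaw":0.85},
  ],
)

```text
t: 18.38
eef_pos: [563.9, -131.0, 227.5]
ee_rot: [0.238, 3.125, -0.0]
contact_force: [-1.6, 0.8, 1.2]
gripper_width: 21.6
```

```bash
python3 -c "
from h import *
st(); rel(fw([1,15,63]))"
```

```text
t 18.38 grasp world [ 565.2 -131.1   63.5] feeder [ 1.1 14.9 63.5]  F feeder [-1.7   0.55  1.15] w 21.6
t 18.38  d(30mm) [-0.038  0.004  0.018]  w(pi) [0.0002 0.0025 0.0003]  width 21.6
```

>>> jog_arm(
  series=[
    {"dx":0,"dy":0,"dz":0.06,"wx":0,"wy":0.002,"wz":0,"jaw":0.85},
    {"dx":0,"dy":0,"dz":0,"wx":0,"wy":0,"wz":0,"jaw":0.85},
  ],
)

```text
t: 18.62
eef_pos: [565.0, -131.2, 226.7]
ee_rot: [0.238, 3.128, 0.0]
contact_force: [-1.8, 0.9, 0.2]
gripper_width: 22.0
```

```bash
python3 -c "
from h import *
st(); rel(fw([1,15,63]))"
```

```text
t 18.62 grasp world [ 565.8 -131.2   62.7] feeder [ 1.8 14.9 62.7]  F feeder [-1.91  0.61  0.17] w 22.0
t 18.62  d(30mm) [-0.     0.006 -0.009]  w(pi) [0.0002 0.0015 0.0003]  width 22.0
```

>>> jog_arm(
  series=[
    {"dx":0,"dy":0,"dz":0,"wx":0,"wy":0,"wz":0,"jaw":0.65},
    {"dx":0,"dy":0,"dz":0,"wx":0,"wy":0,"wz":0,"jaw":0.5},
    {"dx":0,"dy":0,"dz":0,"wx":0,"wy":0,"wz":0,"jaw":0.4},
    {"dx":0,"dy":0,"dz":-0.3,"wx":0,"wy":0,"wz":0,"jaw":0.4},
    {"dx":0,"dy":0,"dz":-0.9,"wx":0,"wy":0,"wz":0,"jaw":0.2},
    {"dx":0,"dy":0,"dz":-1,"wx":0,"wy":0,"wz":0,"jaw":0},
    {"dx":0,"dy":0,"dz":-1,"wx":0,"wy":0,"wz":0,"jaw":0},
    {"dx":0.5,"dy":-0.9,"dz":-0.3,"wx":0,"wy":0,"wz":0,"jaw":0},
    {"dx":0.5,"dy":-0.9,"dz":0,"wx":0,"wy":0,"wz":0,"jaw":0},
  ],
)

```text
t: 19.75
eef_pos: [526.6, -179.5, 336.9]
ee_rot: [0.233, 3.128, -0.0]
contact_force: [-0.0, -0.5, -0.8]
gripper_width: 85.9
```

```bash
python3 -c "
from h import *
s=read_camera('scene');t=read_camera('top');crop(s,'s9',220,160,110,100,6);crop(t,'t9',240,160,100,80,8)
st(); rel([480.4,-319.6,150],-0.293)"
```

```text
t 19.85 grasp world [ 525.6 -182.1  172.7] feeder [-30.2 -41.5 172.7]  F feeder [ 0.18 -0.34 -0.31] w 86.5
t 19.85  d(30mm) [ 0.767 -4.761  0.753]  w(pi) [0.     0.0013 0.0443]  width 86.5
```

View pics/s9.png

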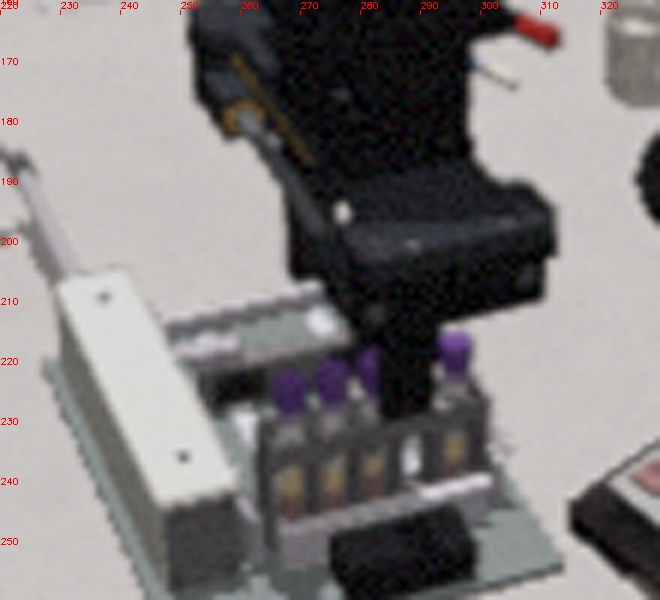

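View pics/t9.png

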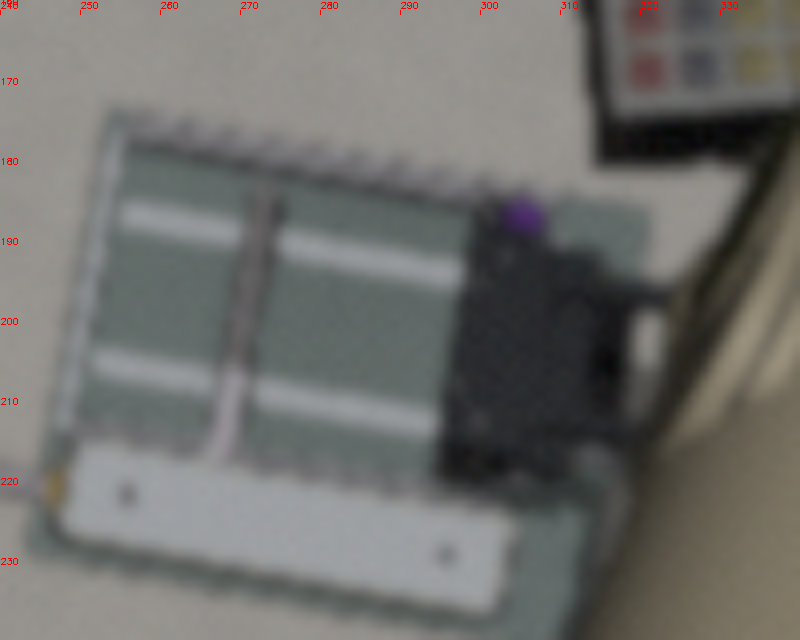

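>>> jog_arm(
  series=[
    {"dx":0.1,"dy":-0.8,"dz":0,"wx":0,"wy":0,"wz":0.022,"jaw":0},
    {"dx":0,"dy":-0.9,"dz":0,"wx":0,"wy":0,"wz":0.022,"jaw":0},
    {"dx":0.1,"dy":-0.9,"dz":0,"wx":0,"wy":0,"wz":0,"jaw":0},
    {"dx":0.1,"dy":-0.9,"dz":0,"wx":0,"wy":0,"wz":0,"jaw":0},
    {"dx":0.1,"dy":-0.6,"dz":0,"wx":0,"wy":0,"wz":0,"jaw":0},
    {"dx":0,"dy":0,"dz":0,"wx":0,"wy":0,"wz":0,"jaw":0},
  ],
)

```text
t: 20.6
eef_pos: [481.1, -302.9, 337.8]
ee_rot: [0.477, 3.1, -0.001]
contact_force: [0.4, -0.2, 0.6]
gripper_width: 87.1
```

```bash
python3 -c "
from h import *
st(); rel([480.4,-319.6,55],-0.293)"
```

```text
t 20.60 grasp world [ 481.9 -303.2  173.8] feeder [ -55.  -167.8  173.8]  F feeder [ 0.47 -0.12  0.63] w 87.1
t 20.60  d(30mm) [-0.124 -0.537  3.961]  w(pi) [-0.      0.0016 -0.0039]  width 87.1
```

>>> jog_arm(
  series=[
    {"dx":-0.12,"dy":-0.53,"dz":0.4,"wx":0,"wy":0,"wz":-0.004,"jaw":0},
    {"dx":0,"dy":0,"dz":0.9,"wx":0,"wy":0,"wz":0,"jaw":0},
    {"dx":0,"dy":0,"dz":0.9,"wx":0,"wy":0,"wz":0,"jaw":0},
    {"dx":0,"dy":0,"dz":0.9,"wx":0,"wy":0,"wz":0,"jaw":0},
    {"dx":0,"dy":0,"dz":0.4,"wx":0,"wy":0,"wz":0,"jaw":0},
    {"dx":0,"dy":0,"dz":0.2,"wx":0,"wy":0,"wz":0,"jaw":0},
    {"dx":0,"dy":0,"dz":0,"wx":0,"wy":0,"wz":0,"jaw":0},
  ],
)

```text
t: 21.48
eef_pos: [485.6, -314.2, 224.5]
ee_rot: [0.448, 3.102, 0.003]
contact_force: [0.2, 0.3, 0.5]
gripper_width: 86.7
```

```bash
python3 -c "
from h import *
s=read_camera('scene');crop(s,'s10',240,200,110,125,5)
st(); rel([480.4,-319.6,55],-0.293)"
```

```text
t 21.52 grasp world [ 487.1 -314.2   60.8] feeder [ -48.2 -177.9   60.8]  F feeder [-1.28  0.61 -0.05] w 87.1
t 21.52  d(30mm) [ 0.121 -0.22   0.192]  w(pi) [0.0009 0.0025 0.002 ]  width 87.1
```

View pics/s10.png

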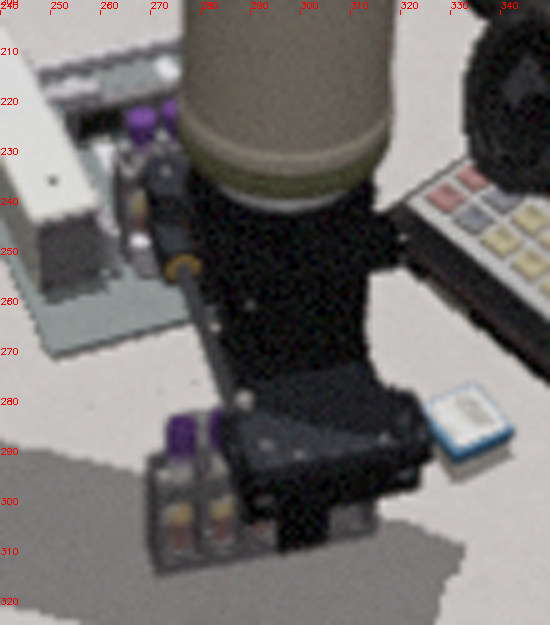

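>>> jog_arm(
  series=[
    {"dx":0.12,"dy":-0.22,"dz":0.19,"wx":0.001,"wy":0.0025,"wz":0.002,"jaw":0.3},
    {"dx":0,"dy":0,"dz":0,"wx":0,"wy":0,"wz":0,"jaw":0.5},
  ],
)

```text
t: 21.78
eef_pos: [480.3, -320.3, 219.9]
ee_rot: [0.459, 3.107, -0.001]
contact_force: [0.5, -0.7, -0.5]
gripper_width: 74.1
```

```bash
python3 -c "
from h import *
st(); rel([480.4,-319.6,55],-0.293)"
```

```text
t 21.77 grasp world [ 480.5 -320.5   55.9] feeder [ -53.7 -185.1   55.9]  F feeder [ 0.64 -0.6  -0.55] w 74.1
t 21.77  d(30mm) [0.005 0.024 0.03 ]  w(pi) [-0.0002  0.0004 -0.0002]  width 74.1
```

>>> jog_arm(
  series=[
    {"dx":0,"dy":0,"dz":0.04,"wx":0,"wy":0,"wz":0,"jaw":0.85},
    {"dx":0,"dy":0,"dz":0,"wx":0,"wy":0,"wz":0,"jaw":0.85},
    {"dx":0,"dy":0,"dz":0,"wx":0,"wy":0,"wz":0,"jaw":0.85},
    {"dx":0,"dy":0,"dz":0,"wx":0,"wy":0,"wz":0,"jaw":0.85},
    {"dx":0,"dy":0,"dz":0,"wx":0,"wy":0,"wz":0,"jaw":0.85},
  ],
)

```text
t: 22.4
eef_pos: [480.5, -320.5, 219.1]
ee_rot: [0.459, 3.106, -0.001]
contact_force: [0.3, 0.1, 0.2]
gripper_width: 25.0
```

```bash
python3 -c "
from h import *
st(); rel([480.4,-319.6,55],-0.293)"
```

```text
t 22.40 grasp world [ 480.8 -320.6   55.2] feeder [ -53.4 -185.2   55.2]  F feeder [0.26 0.09 0.16] w 25.0
t 22.40  d(30mm) [0.012 0.026 0.005]  w(pi) [-0.0001  0.0007 -0.0002]  width 25.0
```

>>> jog_arm(
  series=[
    {"dx":0,"dy":0,"dz":0,"wx":0,"wy":0,"wz":0,"jaw":0.85},
    {"dx":0,"dy":0,"dz":0,"wx":0,"wy":0,"wz":0,"jaw":0.85},
    {"dx":0,"dy":0,"dz":-0.4,"wx":0,"wy":0,"wz":0,"jaw":0.85},
    {"dx":0,"dy":0,"dz":-0.9,"wx":0,"wy":0,"wz":0,"jaw":0.85},
    {"dx":0,"dy":0,"dz":-0.9,"wx":0,"wy":0,"wz":0,"jaw":0.85},
    {"dx":0,"dy":0,"dz":-0.9,"wx":0,"wy":0,"wz":0,"jaw":0.85},
    {"dx":0,"dy":0.3,"dz":-0.9,"wx":0,"wy":0,"wz":-0.022,"jaw":0.85},
    {"dx":0,"dy":0.5,"dz":-0.2,"wx":0,"wy":0,"wz":-0.022,"jaw":0.85},
  ],
)

```text
t: 23.4
eef_pos: [485.0, -297.6, 351.3]
ee_rot: [0.243, 3.132, -0.002]
contact_force: [0.6, 0.7, -2.6]
gripper_width: 21.7
```

```bash
python3 -c "
from h import *
st(); rel(fw([-1,66,170]))"
```

```text
t 23.40 grasp world [ 485.1 -297.8  187.3] feeder [ -52.6 -162.   187.3]  F feeder [ 0.44  0.75 -2.6 ] w 21.7
t 23.40  d(30mm) [-1.711  7.598  0.569]  w(pi) [-0.0004  0.0003 -0.0006]  width 21.7
```

>>> jog_arm(
  series=[
    {"dx":-0.2,"dy":0.8,"dz":0,"wx":0,"wy":0,"wz":0,"jaw":0.85},
    {"dx":-0.2,"dy":1,"dz":0,"wx":0,"wy":0,"wz":0,"jaw":0.85},
    {"dx":-0.2,"dy":1,"dz":0,"wx":0,"wy":0,"wz":0,"jaw":0.85},
    {"dx":-0.2,"dy":1,"dz":0,"wx":0,"wy":0,"wz":0,"jaw":0.85},
    {"dx":-0.2,"dy":1,"dz":0,"wx":0,"wy":0,"wz":0,"jaw":0.85},
    {"dx":-0.2,"dy":1,"dz":0,"wx":0,"wy":0,"wz":0,"jaw":0.85},
    {"dx":-0.2,"dy":1,"dz":0,"wx":0,"wy":0,"wz":0,"jaw":0.85},
    {"dx":-0.2,"dy":0.4,"dz":0,"wx":0,"wy":0,"wz":0,"jaw":0.85},
    {"dx":0,"dy":0,"dz":0,"wx":0,"wy":0,"wz":0,"jaw":0.85},
  ],
)

```text
t: 24.52
eef_pos: [564.8, -77.4, 346.6]
ee_rot: [-0.217, -3.128, -0.002]
contact_force: [-0.1, -0.3, -1.2]
gripper_width: 22.3
```

```bash
python3 -c "
from h import *
s=read_camera('scene');t=read_camera('top');crop(s,'s11',240,160,80,75,8);crop(t,'t11',240,160,100,80,8)
st(); rel(fw([-1,66,110]))"
```

```text
t 24.62 grasp world [563.3 -78.7 182.8] feeder [ -8.7  66.5 182.8]  F feeder [ 0.54  0.13 -1.92] w 21.9
t 24.62  d(30mm) [-0.239 -0.016  2.425]  w(pi) [ 0.0003 -0.0018  0.0038]  width 21.9
```

View pics/s11.png

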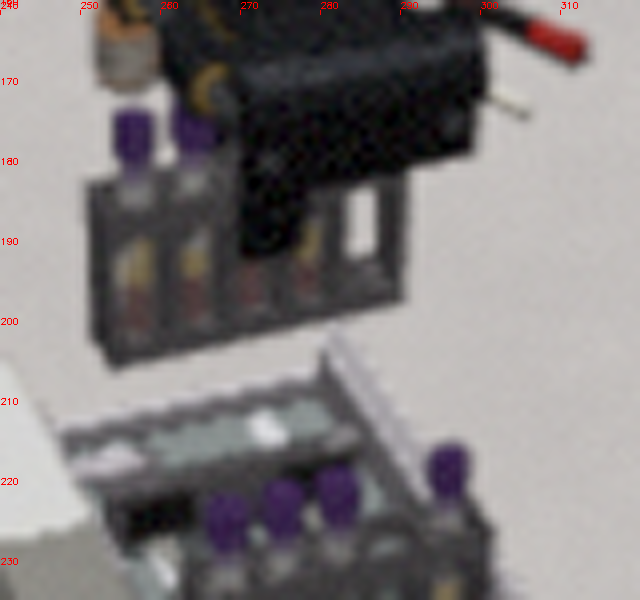

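```bash
cat > m5.py <<'E'
from h import *
s=read_camera('scene')
def up(X,s,o): return (np.array(X,float)+.5)/s-.5+np.array(o)
def onplane(c,uv,p0,n):
    o,d=ray(c,uv); return np.array([o+k*((p0-o)@n)/(k@n) for k in d])
n=RF[:,1]
for y,pts in ((15,[(228,525),(448,472)]),(66.5,[(133,138)]),(55.5,[(88,200),(112,368),(403,300),(408,200)])):
    P=onplane(s,up(pts,8,[240,160]),fw([0,y,0]),n); print([wf(p).round(1) for p in P])
h=cv2.cvtColor(s["frame"],cv2.COLOR_RGB2HSV); m=cv2.inRange(h,(120,80,30),(155,255,255))
nn,l,st_,ce=cv2.connectedComponentsWithStats(m)
for i in range(1,nn):
    if st_[i,4]>8:
        P=[wf(onplane(s,[ce[i]],fw([0,y,0]),n)[0]).round(1).tolist() for y in(15,66.5)]; print(ce[i].round(1),st_[i,2:],P)
E
python3 m5.py
```

```text
[array([-36.6,  15. ,  88.7]), array([41.1, 15. , 88.5])]
[array([-48.3,  66.5, 209. ])]
[array([-67.3,  55.5, 197. ]), array([-61.2,  55.5, 130.5]), array([ 41.2,  55.5, 131.3]), array([ 41.7,  55.5, 171. ])]
[234.8  88.8] [ 4  5 12] [[-106.4, 15.0, 462.3], [-91.9, 66.5, 443.4]]
[256.5 177. ] [ 4  7 24] [[-64.9, 15.0, 242.5], [-47.5, 66.5, 208.2]]
[264.2 176.4] [ 6  6 25] [[-45.8, 15.0, 239.7], [-27.1, 66.5, 205.2]]
[295.6 218.5] [ 4  6 22] [[41.3, 15.0, 88.6], [66.1, 66.5, 43.5]]
[275.1 223. ] [ 19  11 107] [[-17.1, 15.0, 90.5], [3.7, 66.5, 45.5]]
```

>>> jog_arm(
  series=[
    {"dx":-0.29,"dy":-0.02,"dz":0.4,"wx":0,"wy":-0.002,"wz":0.004,"jaw":0.85},
    {"dx":0,"dy":0,"dz":0.7,"wx":0,"wy":0,"wz":0,"jaw":0.85},
    {"dx":0,"dy":0,"dz":0.7,"wx":0,"wy":0,"wz":0,"jaw":0.85},
    {"dx":0,"dy":0,"dz":0.4,"wx":0,"wy":0,"wz":0,"jaw":0.85},
    {"dx":0,"dy":0,"dz":0,"wx":0,"wy":0,"wz":0,"jaw":0.85},
  ],
)

```text
t: 25.3
eef_pos: [573.2, -85.9, 277.0]
ee_rot: [0.255, 3.129, -0.001]
contact_force: [0.0, 0.5, -1.7]
gripper_width: 21.8
```

```bash
python3 -c "
from h import *
st(); rel(fw([0,66,64]))"
```

```text
t 25.30 grasp world [573.6 -86.  113. ] feeder [  2.5  60.8 113. ]  F feeder [-0.02  0.47 -1.66] w 21.8
t 25.30  d(30mm) [0.076 0.172 1.632]  w(pi) [-0.      0.0008 -0.0031]  width 21.8
```

>>> jog_arm(
  series=[
    {"dx":0.09,"dy":0.2,"dz":0.1,"wx":0,"wy":0,"wz":-0.003,"jaw":0.85},
    {"dx":0,"dy":0,"dz":0.3,"wx":0,"wy":0,"wz":0,"jaw":0.85},
    {"dx":0,"dy":0,"dz":0.2,"wx":0,"wy":0,"wz":0,"jaw":0.85},
  ],
)

```text
t: 25.68
eef_pos: [572.1, -79.3, 259.5]
ee_rot: [0.239, 3.127, 0.0]
contact_force: [0.1, -0.0, -1.2]
gripper_width: 21.6
```

```bash
python3 -c "
from h import *
st(); rel(fw([0,66,64]))"
```

```text
t 25.68 grasp world [573.  -79.3  95.5] feeder [ 0.9 67.3 95.5]  F feeder [ 0.07  0.01 -1.18] w 21.6
t 25.68  d(30mm) [ 0.007 -0.041  1.05 ]  w(pi) [0.0002 0.0017 0.0001]  width 21.6
```

>>> jog_arm(
  series=[
    {"dx":0.03,"dy":0,"dz":0.2,"wx":0,"wy":0.0015,"wz":0,"jaw":0.85},
    {"dx":0.02,"dy":0,"dz":0.2,"wx":0,"wy":0,"wz":0,"jaw":0.85},
    {"dx":0,"dy":0,"dz":0.15,"wx":0,"wy":0,"wz":0,"jaw":0.85},
  ],
)

```text
t: 26.05
eef_pos: [570.6, -79.1, 241.9]
ee_rot: [0.24, 3.132, 0.001]
contact_force: [-0.1, 0.4, -1.5]
gripper_width: 21.6
```

```bash
python3 -c "
from h import *
st(); rel(fw([0,66,64]))"
```

```text
t 26.05 grasp world [570.7 -79.   77.9] feeder [-1.4 67.3 77.9]  F feeder [-0.15  0.42 -1.52] w 21.6
t 26.05  d(30mm) [-0.048 -0.041  0.463]  w(pi) [0.0002 0.0001 0.0001]  width 21.6
```

>>> jog_arm(
  series=[
    {"dx":0,"dy":0,"dz":0.2,"wx":0,"wy":0,"wz":0,"jaw":0.85},
    {"dx":0,"dy":0,"dz":0.2,"wx":0,"wy":0,"wz":0,"jaw":0.85},
    {"dx":0,"dy":0,"dz":0.08,"wx":0,"wy":0,"wz":0,"jaw":0.85},
    {"dx":0,"dy":0,"dz":0,"wx":0,"wy":0,"wz":0,"jaw":0.85},
  ],
)

```text
t: 26.55
eef_pos: [570.7, -79.4, 227.0]
ee_rot: [0.24, 3.132, 0.001]
contact_force: [0.8, 0.8, -0.5]
gripper_width: 21.8
```

```bash
python3 -c "
from h import *
st(); rel(fw([0,66,64]))"
```

```text
t 26.55 grasp world [570.7 -79.3  63. ] feeder [-1.3 67.  63. ]  F feeder [ 0.64  0.95 -0.54] w 21.8
t 26.55  d(30mm) [-0.044 -0.029 -0.032]  w(pi) [ 0.0003  0.     -0.    ]  width 21.8
```

>>> jog_arm(
  series=[
    {"dx":0,"dy":0,"dz":0,"wx":0,"wy":0,"wz":0,"jaw":0.65},
    {"dx":0,"dy":0,"dz":0,"wx":0,"wy":0,"wz":0,"jaw":0.6},
    {"dx":0,"dy":0,"dz":0,"wx":0,"wy":0,"wz":0,"jaw":0.6},
    {"dx":0,"dy":0,"dz":-0.3,"wx":0,"wy":0,"wz":0,"jaw":0.55},
    {"dx":0,"dy":0,"dz":-0.9,"wx":0,"wy":0,"wz":0,"jaw":0.55},
    {"dx":0,"dy":0,"dz":-1,"wx":0,"wy":0,"wz":0,"jaw":0.4},
    {"dx":0,"dy":0,"dz":-1,"wx":0,"wy":0,"wz":0,"jaw":0.3},
    {"dx":0.6,"dy":0.7,"dz":-0.4,"wx":0,"wy":0,"wz":0,"jaw":0.2},
    {"dx":0.8,"dy":0.9,"dz":0,"wx":0,"wy":0,"wz":0,"jaw":0.2},
    {"dx":0.8,"dy":0.9,"dz":0,"wx":0,"wy":0,"wz":0,"jaw":0.2},
  ],
)

```text
t: 27.8
eef_pos: [516.6, 3.4, 342.5]
ee_rot: [0.25, 3.127, -0.0]
contact_force: [0.8, -0.4, -0.4]
gripper_width: 69.1
```

>>> jog_arm(
  series=[
    {"dx":0.8,"dy":1,"dz":0,"wx":0,"wy":0,"wz":0,"jaw":0.2},
    {"dx":0.8,"dy":1,"dz":0,"wx":0,"wy":-0.03,"wz":0,"jaw":0.2},
    {"dx":0.8,"dy":1,"dz":0,"wx":0,"wy":-0.05,"wz":0,"jaw":0.2},
  ],
)

```text
t: 28.18
eef_pos: [458.8, 105.6, 341.8]
ee_rot: [0.234, 2.868, -0.027]
contact_force: [0.6, -1.6, -1.3]
gripper_width: 69.8
```

```bash
python3 -c "
from h import *
s=read_camera('scene');t=read_camera('top');crop(s,'s12',190,160,130,100,6);crop(t,'t12',190,165,130,80,6)
st(); lev();rel(fw([-111.8,303.7,75]),YF,-0.645)"
```

```text
t 28.27 grasp world [499.2 102.1 183.1] feeder [-99.6 235.4 183.1]  F feeder [ 0.51  0.22 -0.56] w 69.6
lever from grasp x,z: 0.111  tool tilt 0.263  y-tilt 0.0031
t 28.27  d(30mm) [3.376 2.268 3.774]  w(pi) [ 0.0007 -0.1216 -0.0016]  width 69.6
```

View pics/s12.png

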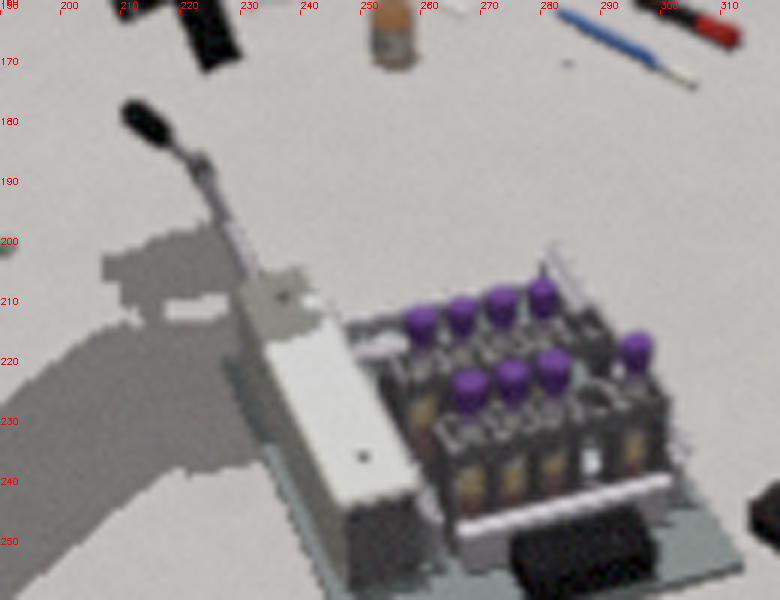

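View pics/t12.png

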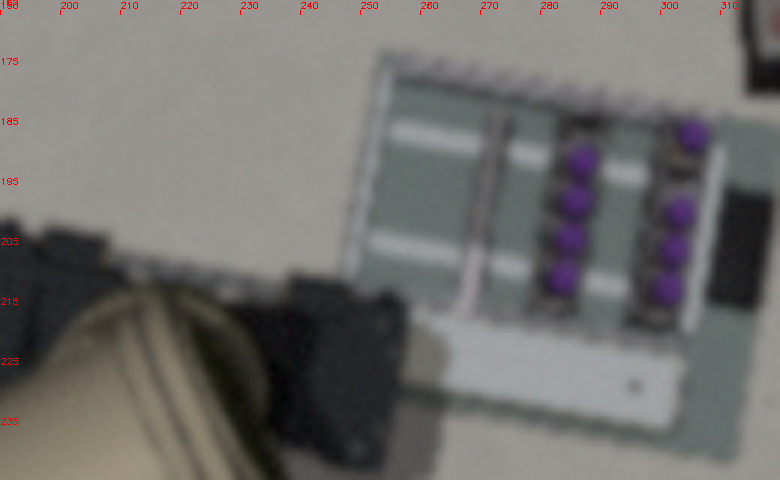

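>>> jog_arm(
  series=[
    {"dx":0.8,"dy":0.7,"dz":0,"wx":0,"wy":-0.04,"wz":0,"jaw":0.2},
    {"dx":0.9,"dy":0.7,"dz":0,"wx":0,"wy":-0.04,"wz":0,"jaw":0.2},
    {"dx":0.9,"dy":0.7,"dz":0,"wx":0,"wy":-0.04,"wz":0,"jaw":0.2},
    {"dx":0,"dy":0,"dz":0,"wx":0,"wy":0,"wz":0,"jaw":0.2},
  ],
)

```text
t: 28.78
eef_pos: [396.4, 181.0, 314.0]
ee_rot: [0.202, 2.486, -0.058]
contact_force: [0.9, -0.2, 0.5]
gripper_width: 69.3
```

```bash
python3 -c "
from h import *
st(); lev();rel(fw([-167,303.7,147]),YF,-0.645)"
```

```text
t 28.77 grasp world [494.3 166.2 183.2] feeder [-114.2  298.   183.2]  F feeder [ 0.89 -0.11  0.49] w 69.3
lever from grasp x,z: 0.207  tool tilt 0.648  y-tilt 0.0016
t 28.77  d(30mm) [ 2.116  0.179 -0.099]  w(pi) [ 0.0005  0.001  -0.0031]  width 69.3
```

>>> jog_arm(
  series=[
    {"dx":0.8,"dy":0.1,"dz":0,"wx":0,"wy":0,"wz":-0.003,"jaw":0.3},
    {"dx":0.8,"dy":0.08,"dz":0,"wx":0,"wy":0,"wz":0,"jaw":0.3},
    {"dx":0.5,"dy":0,"dz":0,"wx":0,"wy":0,"wz":0,"jaw":0.3},
    {"dx":0,"dy":0,"dz":0,"wx":0,"wy":0,"wz":0,"jaw":0.3},
  ],
)

```text
t: 29.28
eef_pos: [350.4, 191.3, 277.6]
ee_rot: [0.2, 2.492, -0.07]
contact_force: [0.8, 0.0, 0.6]
gripper_width: 60.9
```

```bash
python3 -c "
from h import *
s=read_camera('scene');crop(s,'s13',180,130,100,90,6)
t=read_camera('top');crop(t,'t13',170,165,130,80,6)
st(); lev();rel(fw([-112.6,303.7,75]),YF,-0.645)"
```

```text
t 29.38 grasp world [448.1 175.7 147.2] feeder [-161.3  300.3  147.2]  F feeder [ 0.09  0.16 -0.33] w 61.0
lever from grasp x,z: 0.612  tool tilt 0.644  y-tilt -0.0057
t 29.38  d(30mm) [0.151 0.099 2.898]  w(pi) [-0.0018 -0.0003 -0.0021]  width 61.0
```

View pics/s13.png

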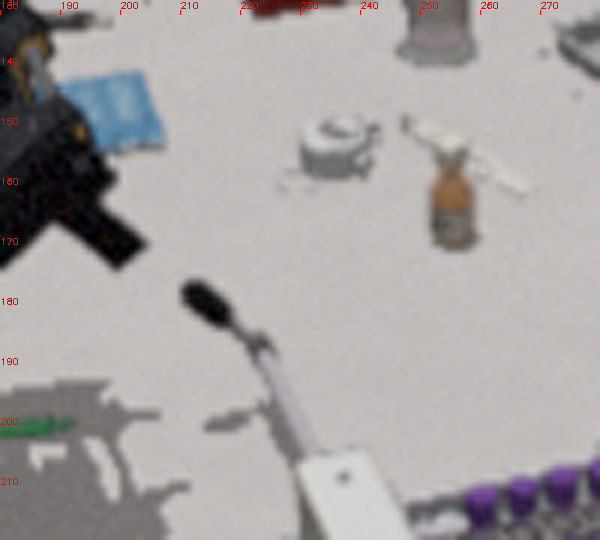

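View pics/t13.png

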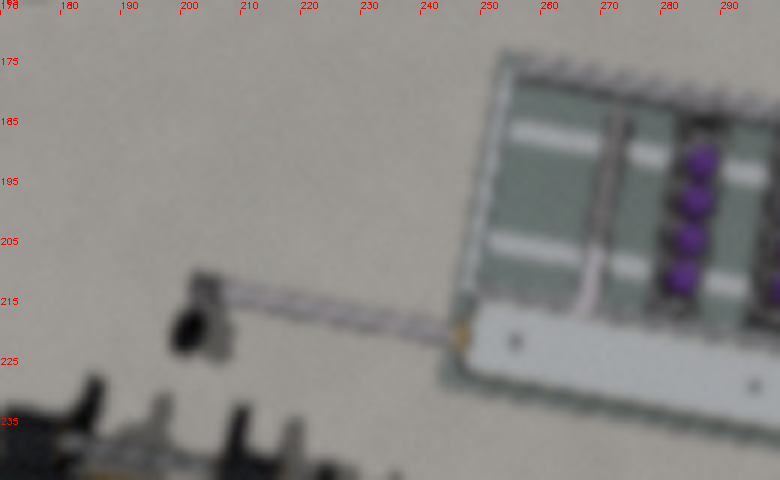

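```bash
python3 -c "
from h import *
t=read_camera('top');s=read_camera('scene')
k=tri([t,s],[[201.2,220],[214.2,180.1]]);print(k,wf(k))"
```

```text
[499.47826485 170.51520449  71.78532579] [-109.78610117  303.02321068   71.78532579]
```

>>> jog_arm(
  series=[
    {"dx":0.14,"dy":0.08,"dz":0.5,"wx":-0.002,"wy":0,"wz":-0.002,"jaw":0.4},
    {"dx":0,"dy":0,"dz":0.8,"wx":0,"wy":0,"wz":0,"jaw":0.4},
    {"dx":0,"dy":0,"dz":0.8,"wx":0,"wy":0,"wz":0,"jaw":0.4},
    {"dx":0,"dy":0,"dz":0.5,"wx":0,"wy":0,"wz":0,"jaw":0.4},
    {"dx":0,"dy":0,"dz":0,"wx":0,"wy":0,"wz":0,"jaw":0.4},
  ],
)

```text
t: 30.1
eef_pos: [398.7, 187.3, 214.4]
ee_rot: [0.195, 2.488, -0.06]
contact_force: [0.4, 0.2, 0.5]
gripper_width: 52.1
```

```bash
python3 -c "
from h import *
st(); lev();rel(fw([-112.6,303.3,75]),YF,-0.645)"
```

```text
t 30.10 grasp world [496.4 172.5  83.6] feeder [-113.1  304.5   83.6]  F feeder [0.37 0.21 0.47] w 52.1
lever from grasp x,z: 0.560  tool tilt 0.647  y-tilt 0.0019
t 30.10  d(30mm) [ 0.148 -0.031  0.238]  w(pi) [ 0.0006  0.0006 -0.0012]  width 52.1
```

>>> jog_arm(
  series=[
    {"dx":0.14,"dy":-0.03,"dz":0.24,"wx":0,"wy":0,"wz":-0.001,"jaw":0.4},
    {"dx":0,"dy":0,"dz":0,"wx":0,"wy":0,"wz":0,"jaw":0.5},
  ],
)

```text
t: 30.35
eef_pos: [399.7, 186.3, 206.6]
ee_rot: [0.191, 2.488, -0.06]
contact_force: [-0.4, 0.5, 0.1]
gripper_width: 48.1
```

```bash
python3 -c "
from h import *
st(); lev();rel(fw([-112.6,303.3,75]),YF,-0.645)"
```

```text
t 30.35 grasp world [497.5 171.7  75.8] feeder [-111.9  303.9   75.8]  F feeder [-0.42  0.42  0.05] w 48.1
lever from grasp x,z: 0.623  tool tilt 0.648  y-tilt 0.0025
t 30.35  d(30mm) [ 0.021 -0.006  0.006]  w(pi) [ 0.0008  0.0008 -0.0004]  width 48.1
```

Close on the knob.

>>> jog_arm(
  series=[
    {"dx":0,"dy":0,"dz":0,"wx":0,"wy":0,"wz":0,"jaw":0.7},
    {"dx":0,"dy":0,"dz":0,"wx":0,"wy":0,"wz":0,"jaw":0.9},
    {"dx":0,"dy":0,"dz":0,"wx":0,"wy":0,"wz":0,"jaw":0.9},
    {"dx":0,"dy":0,"dz":0,"wx":0,"wy":0,"wz":0,"jaw":0.9},
  ],
  squeeze=40,
)

```text
t: 30.85
eef_pos: [399.5, 186.3, 207.4]
ee_rot: [0.192, 2.487, -0.06]
contact_force: [-1.1, -2.5, 1.8]
gripper_width: 17.1
```

```bash
python3 -c "
from h import *
st(); lev();rel(fw([-112.6,303.3,75]),YF,-0.645)"
```

```text
t 30.85 grasp world [497.5 171.6  76.7] feeder [-111.9  303.8   76.7]  F feeder [-0.68 -2.67  1.82] w 17.1
lever from grasp x,z: 0.613  tool tilt 0.648  y-tilt 0.0027
t 30.85  d(30mm) [ 0.033 -0.003  0.03 ]  w(pi) [ 0.0008  0.0011 -0.0006]  width 17.1
```

>>> jog_arm(
  series=[
    {"dx":0,"dy":0.15,"dz":0,"wx":0,"wy":0,"wz":0,"jaw":0.9},
    {"dx":0,"dy":0.15,"dz":0,"wx":0,"wy":0,"wz":0,"jaw":0.9},
  ],
)

```text
t: 31.1
eef_pos: [400.7, 191.9, 206.8]
ee_rot: [0.199, 2.487, -0.071]
contact_force: [-11.0, -8.4, 12.5]
gripper_width: 17.0
```

```bash
python3 -c "
from h import *
st(); lev()"
```

```text
t 31.10 grasp world [498.4 175.7  76.1] feeder [-111.6  308.    76.1]  F feeder [-9.56 -9.94 12.53] w 17.0
lever from grasp x,z: 0.616  tool tilt 0.648  y-tilt -0.0069
```

>>> jog_arm(
  series=[
    {"dx":-0.5,"dy":0.1,"dz":0,"wx":0,"wy":0.022,"wz":0,"jaw":0.9},
    {"dx":-0.71,"dy":0.09,"dz":0.02,"wx":0,"wy":0.032,"wz":0,"jaw":0.9},
  ],
)

```text
t: 31.35
eef_pos: [429.7, 190.1, 225.7]
ee_rot: [0.216, 2.654, -0.068]
contact_force: [1.6, -13.7, 0.6]
gripper_width: 16.9
```

```bash
python3 -c "
from h import *
st(); lev()"
```

```text
t 31.35 grasp world [504.3 176.1  80.3] feeder [-105.9  309.3   80.3]  F feeder [  3.68 -13.29   0.61] w 16.9
lever from grasp x,z: 0.472  tool tilt 0.481  y-tilt -0.0151
```

>>> jog_arm(
  series=[
    {"dx":-0.71,"dy":0.08,"dz":0.03,"wx":0,"wy":0.032,"wz":0,"jaw":0.9},
    {"dx":-0.71,"dy":0.08,"dz":0.03,"wx":-0.001,"wy":0.032,"wz":0,"jaw":0.9},
  ],
)

```text
t: 31.6
eef_pos: [470.7, 184.3, 242.0]
ee_rot: [0.239, 2.862, -0.05]
contact_force: [1.5, -15.5, 0.7]
gripper_width: 16.8
```

```bash
python3 -c "
from h import *
st(); lev()"
```

```text
t 31.60 grasp world [513.6 175.   83.9] feeder [-96.5 309.6  83.9]  F feeder [  3.89 -15.07   0.71] w 16.8
lever from grasp x,z: 0.268  tool tilt 0.271  y-tilt -0.0158
```

>>> jog_arm(
  series=[
    {"dx":-0.71,"dy":0.06,"dz":0.03,"wx":0,"wy":0.032,"wz":0,"jaw":0.9},
    {"dx":-0.71,"dy":0.06,"dz":0.03,"wx":0,"wy":0.032,"wz":0,"jaw":0.9},
  ],
)

```text
t: 31.85
eef_pos: [514.5, 176.2, 249.5]
ee_rot: [0.263, 3.07, -0.033]
contact_force: [-0.8, -10.8, -2.4]
gripper_width: 16.8
```

```bash
python3 -c "
from h import *
st(); lev()"
```

```text
t 31.85 grasp world [524.1 171.8  85.9] feeder [-85.7 308.1  85.9]  F feeder [  0.85 -10.82  -2.36] w 16.8
lever from grasp x,z: 0.048  tool tilt 0.062  y-tilt -0.0175
```

>>> jog_arm(
  series=[
    {"dx":-0.35,"dy":0.04,"dz":0,"wx":0,"wy":0.016,"wz":0,"jaw":0.9},
    {"dx":0,"dy":0,"dz":0,"wx":-0.002,"wy":0.003,"wz":0,"jaw":0.9},
    {"dx":0,"dy":-0.1,"dz":0,"wx":-0.002,"wy":0,"wz":0,"jaw":0.9},
  ],
)

```text
t: 32.22
eef_pos: [527.5, 166.1, 249.7]
ee_rot: [-0.279, -3.126, 0.019]
contact_force: [-3.0, -8.0, 7.2]
gripper_width: 16.8
```

```bash
python3 -c "
from h import *
st(); lev();rel(fw([-83.3,250,85]))"
```

```text
t 32.23 grasp world [526.9 164.1  85.7] feeder [-81.7 300.9  85.7]  F feeder [-1.75 -8.37  7.23] w 16.8
lever from grasp x,z: -0.032  tool tilt -0.002  y-tilt -0.0124
t 32.23  d(30mm) [ 0.018 -1.764  0.044]  w(pi) [-0.0039 -0.0005 -0.008 ]  width 16.8
```

>>> jog_arm(
  series=[
    {"dx":0.02,"dy":-0.15,"dz":0,"wx":-0.001,"wy":0,"wz":-0.004,"jaw":0.9},
    {"dx":0.02,"dy":-0.15,"dz":0,"wx":-0.001,"wy":0,"wz":-0.004,"jaw":0.9},
    {"dx":0,"dy":-0.15,"dz":0,"wx":-0.001,"wy":0,"wz":0,"jaw":0.9},
    {"dx":0,"dy":-0.15,"dz":0,"wx":-0.001,"wy":0,"wz":0,"jaw":0.9},
  ],
)

```text
t: 32.72
eef_pos: [523.9, 141.7, 249.7]
ee_rot: [-0.246, -3.128, 0.014]
contact_force: [-4.2, -6.2, 5.1]
gripper_width: 16.4
```

```bash
python3 -c "
from h import *
st(); lev();rel(fw([-83.3,250,85]))"
```

```text
t 32.73 grasp world [523.1 140.4  85.8] feeder [-81.8 276.8  85.8]  F feeder [-3.23 -6.77  5.08] w 16.4
lever from grasp x,z: -0.029  tool tilt -0.003  y-tilt -0.0091
t 32.73  d(30mm) [ 0.063 -0.944  0.034]  w(pi) [-0.0029 -0.0011 -0.0013]  width 16.4
```

>>> jog_arm(
  series=[
    {"dx":0.02,"dy":-0.13,"dz":0,"wx":-0.001,"wy":0,"wz":0,"jaw":0.9},
    {"dx":0.02,"dy":-0.13,"dz":0,"wx":-0.001,"wy":0,"wz":0,"jaw":0.9},
    {"dx":0,"dy":-0.13,"dz":0,"wx":-0.001,"wy":0,"wz":0,"jaw":0.9},
  ],
)

```text
t: 33.1
eef_pos: [521.2, 126.1, 249.8]
ee_rot: [-0.251, -3.128, 0.008]
contact_force: [-2.1, -5.9, 3.8]
gripper_width: 16.6
```

```bash
python3 -c "
from h import *
s=read_camera('scene');crop(s,'s14',220,150,100,100,6)
st(); lev();rel(fw([-83.3,250,85]))"
```

```text
t 33.15 grasp world [520.4 124.5  85.8] feeder [-82.1 260.7  85.8]  F feeder [-0.83 -7.26  3.94] w 16.9
lever from grasp x,z: -0.024  tool tilt -0.004  y-tilt -0.0056
t 33.15  d(30mm) [ 0.056 -0.388  0.028]  w(pi) [-0.0018 -0.0012 -0.0026]  width 16.9
```

View pics/s14.png

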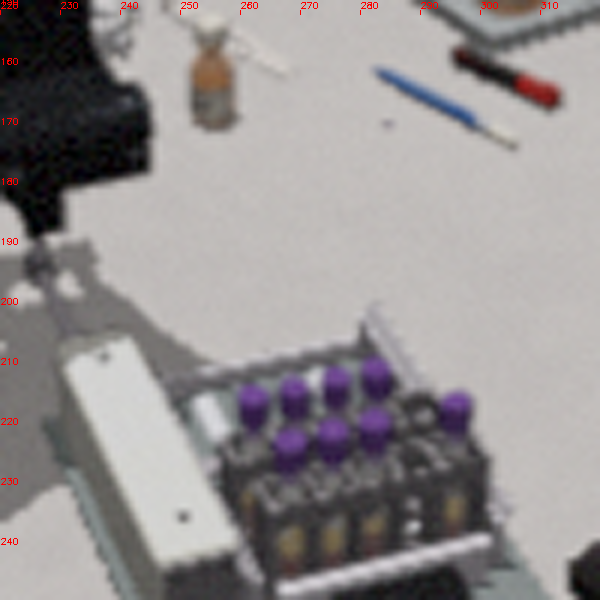

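>>> jog_arm(
  series=[
    {"dx":0.02,"dy":-0.1,"dz":0,"wx":-0.001,"wy":0,"wz":-0.002,"jaw":0.9},
    {"dx":0.02,"dy":-0.08,"dz":0,"wx":-0.001,"wy":0,"wz":0,"jaw":0.9},
    {"dx":0,"dy":-0.06,"dz":0,"wx":0,"wy":0,"wz":0,"jaw":0.9},
  ],
)

```text
t: 33.52
eef_pos: [519.2, 114.7, 249.8]
ee_rot: [-0.247, -3.128, 0.006]
contact_force: [-1.6, -4.5, 2.0]
gripper_width: 16.9
```

```bash
python3 -c "
from h import *
st(); lev()"
```

```text
t 33.52 grasp world [518.6 114.1  85.8] feeder [-82.3 250.2  85.8]  F feeder [-0.93 -4.65  2.02] w 16.9
lever from grasp x,z: -0.020  tool tilt -0.003  y-tilt -0.0042
```

>>> jog_arm(
  series=[
    {"dx":0,"dy":-0.08,"dz":0,"wx":0,"wy":0,"wz":0,"jaw":0.9},
    {"dx":0,"dy":-0.05,"dz":0,"wx":0,"wy":0,"wz":0,"jaw":0.9},
  ],
)

```text
t: 33.78
eef_pos: [518.6, 109.5, 249.8]
ee_rot: [-0.248, -3.128, 0.009]
contact_force: [-1.5, -3.0, 3.4]
gripper_width: 17.0
```

```bash
python3 -c "
from h import *
st(); lev()"
```

```text
t 33.77 grasp world [517.8 108.6  85.8] feeder [-82.2 244.6  85.8]  F feeder [-1.03 -3.2   3.38] w 17.0
lever from grasp x,z: -0.022  tool tilt -0.004  y-tilt -0.0061
```

>>> jog_arm(
  series=[
    {"dx":0,"dy":-0.06,"dz":0,"wx":0,"wy":0,"wz":0,"jaw":0.9},
    {"dx":0,"dy":-0.06,"dz":0,"wx":0,"wy":0,"wz":0,"jaw":0.9},
  ],
)

```text
t: 34.02
eef_pos: [518.1, 108.3, 250.1]
ee_rot: [-0.245, -3.129, 0.003]
contact_force: [0.5, 5.5, -1.0]
gripper_width: 16.7
```

```bash
python3 -c "
from h import *
s=read_camera('scene');crop(s,'s15',220,150,100,100,6)
t=read_camera('top');crop(t,'t15',230,165,100,80,8)
st(); lev()"
```

```text
t 34.12 grasp world [517.5 108.   86. ] feeder [-82.4 244.   86. ]  F feeder [-0.32  5.26 -0.69] w 16.5
lever from grasp x,z: -0.018  tool tilt -0.003  y-tilt -0.0025
```

View pics/s15.png

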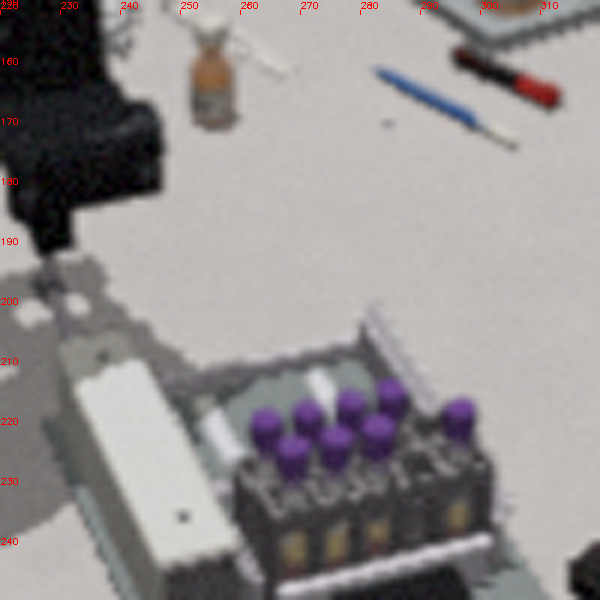

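View pics/t15.png

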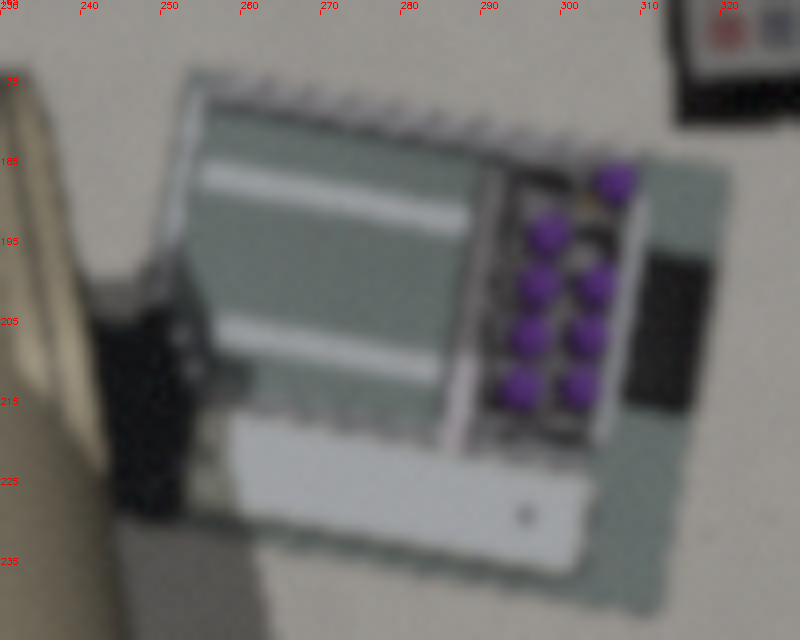

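>>> jog_arm(
  series=[
    {"dx":0,"dy":0.03,"dz":0,"wx":0,"wy":0,"wz":0,"jaw":0.9},
    {"dx":0,"dy":0,"dz":0,"wx":0,"wy":0,"wz":0,"jaw":0.7},
    {"dx":0,"dy":0,"dz":0,"wx":0,"wy":0,"wz":0,"jaw":0.4},
    {"dx":0,"dy":0,"dz":0,"wx":0,"wy":0,"wz":0,"jaw":0.4},
    {"dx":0,"dy":0,"dz":-0.4,"wx":0,"wy":0,"wz":0,"jaw":0.4},
    {"dx":0,"dy":0,"dz":-0.9,"wx":0,"wy":0,"wz":0,"jaw":0.4},
    {"dx":0,"dy":0,"dz":-1,"wx":0,"wy":0,"wz":0,"jaw":0.4},
    {"dx":0,"dy":0,"dz":-1,"wx":0,"wy":0,"wz":0,"jaw":0.4},
    {"dx":0.8,"dy":0.8,"dz":-0.5,"wx":0,"wy":0,"wz":0,"jaw":0.4},
    {"dx":0.9,"dy":0.9,"dz":0,"wx":0,"wy":0,"wz":0,"jaw":0.4},
  ],
)

```text
t: 35.38
eef_pos: [476.6, 166.2, 372.0]
ee_rot: [0.254, 3.131, -0.003]
contact_force: [0.3, 0.5, 0.0]
gripper_width: 52.2
```

>>> jog_arm(
  series=[
    {"dx":0.8,"dy":0.9,"dz":0,"wx":0,"wy":0,"wz":0,"jaw":0.4},
    {"dx":0.8,"dy":0.9,"dz":0,"wx":0,"wy":0,"wz":0,"jaw":0.4},
    {"dx":0.5,"dy":0.8,"dz":0,"wx":0,"wy":0,"wz":0,"jaw":0.4},
    {"dx":0,"dy":0,"dz":0,"wx":0,"wy":0,"wz":0,"jaw":0.4},
  ],
)

```text
t: 35.88
eef_pos: [423.6, 257.8, 376.3]
ee_rot: [0.248, 3.127, 0.003]
contact_force: [0.8, -0.5, -1.2]
gripper_width: 52.4
```

```bash
python3 -c "
from h import *
s=read_camera('scene');crop(s,'s16',210,160,110,100,6)
t=read_camera('top');crop(t,'t16',225,165,100,80,8)
cv2.imwrite('pics/full16.png',s['frame'][:,:,::-1])
st(); print(observe()['joint_velocities'].round(3))"
```

```text
t 35.98 grasp world [425.6 255.7 212.1] feeder [-195.8  376.   212.1]  F feeder [ 0.53  0.05 -0.21] w 52.0
[ 0.014  0.003  0.018  0.007  0.002 -0.004  0.004]
```

View pics/s16.png

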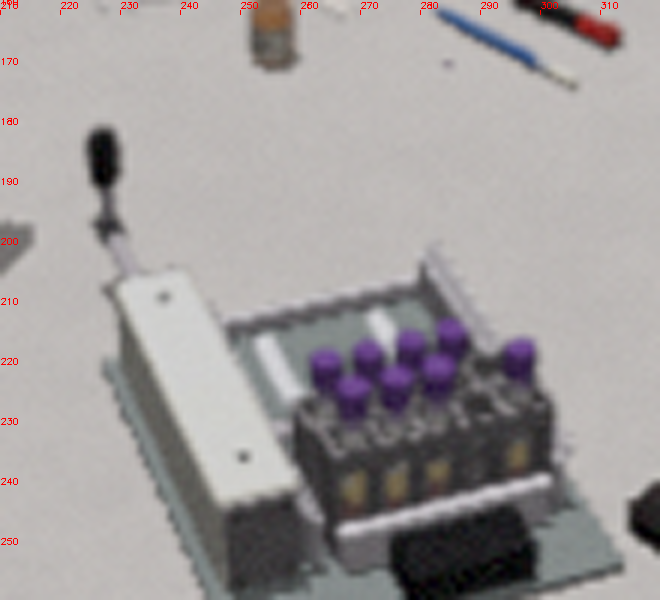

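View pics/t16.png

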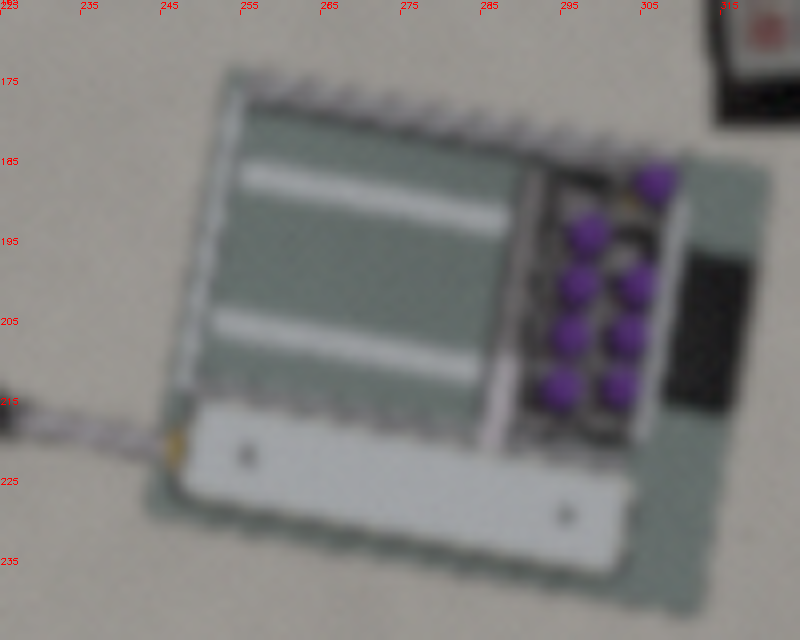

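```bash
python3 -c "
from rig import finish_job
print(finish_job())"
```

```text
the job is handed in; nothing more can be done
None
```

The feeder is loaded and the job was handed in at about 36 s. It reports no verdict, so the result rests on my own checks.

**What I did**
- **Drawing back:** I drew the follower back by the knob and felt the buffer at about 108 mm. I estimate the load on it stayed around 3 to 6 N, against the 18 N limit.
- **Parking:** I swung the lever out to about 0.62 rad and let go. It stayed parked by itself at about 103 mm.
- **Racks:** I set both racks upright in the lane. The first touched the lane's +x lip (about 13 N sideways and 12 N upward), so I lifted it slightly, shifted it and lowered it again.
- **Closing up:** I freed the lever, stood it upright and eased the follower forward at about 50 mm/s.

**What the last checks showed**
- **Follower:** the knob had travelled about 43.5 to 44 mm from home when the racks met the front stop. The reading on the tool reversed there to about +5 N, which shows firm contact.
- **Final pictures:** both racks stand upright and closed up between the stop and the follower. The lever is upright, the gripper is well clear, and I saw no sign of the bystanders having moved.
- **Side-to-side position:** the first rack, measured just after it was placed, sat about 2 mm to +x of lane centre. That is about the camera calibration error and inside the 6 mm limit. I did not re-measure the positions after closing up.

**Where measurements disagreed:** the two cameras differed by a few millimetres on the feeder's position. The white housing also looked about 8 mm shorter than its stated 174 mm. I relied on the knob and the felt forces instead.

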